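# Reload the bottle carrier and lock its clamp bar

## Task

Some square white reagent bottles have fallen over on the bench; they belong in the bottle carrier, which is still locked and empty. Pull the carrier's lock pin out and stand it in its block, draw the clamp bar fully back, and stand every fallen bottle upright on the deck of the bottle carrier, side by side in front of its rear fence. Then push the bar fully home again and drop the pin fully home through the bar's tab and the lug beneath it. Leave the other glassware and bottles where they stand.

Things in the scene. Friction and masses are not known exactly. Their poses are not given: they have to be found in the camera images.
- bottle1_mid (a point): centre (half-way up) of a white square plastic reagent bottle lying on the bench: square body 56 x 56 mm and 100 mm long, then a round neck (26 mm across) and a grey screw cap 34 mm across at one end; 140 mm overall, about 0.3 kg, bottom-heavy. x axis runs along the bottle from base to cap (base 70 mm behind the centre, cap top 70 mm ahead), y and z are normal to its flat sides. May be absent.
- bottle2_mid (a point): centre (half-way up) of a white square plastic reagent bottle lying on the bench: square body 56 x 56 mm and 100 mm long, then a round neck (26 mm across) and a grey screw cap 34 mm across at one end; 140 mm overall, about 0.3 kg, bottom-heavy. x axis runs along the bottle from base to cap (base 70 mm behind the centre, cap top 70 mm ahead), y and z are normal to its flat sides. May be absent.
- bottle3_mid (a point): centre (half-way up) of a white square plastic reagent bottle lying on the bench: square body 56 x 56 mm and 100 mm long, then a round neck (26 mm across) and a grey screw cap 34 mm across at one end; 140 mm overall, about 0.3 kg, bottom-heavy. x axis runs along the bottle from base to cap (base 70 mm behind the centre, cap top 70 mm ahead), y and z are normal to its flat sides. May be absent.
- deck (a point): point on top of the deck of the fixed aluminium carrier (20 mm above the bench), middle of the loading lane. x axis level, from handle side to rear fence, whose face is 32 mm from here and 55 mm above the deck; y along the fence, leftward; z up. Deck clear width 310 mm (y -155 to 155) between side rails 20 mm high (45 mm beside the lane). Bar home: its inner face is 32 mm from here on the -x side (lane 64 mm deep).
- clamp (a joint): travel of the clamp bar in m along the deck's x axis: 0 = drawn fully back (open), 0.07 = pushed fully home against its stop, as at the start, when the lock pin holds it there. Sliding friction about 3 N; stays where it is left. The bar lies across the deck, 16 mm thick, from 22 to 42 mm above the deck, riding on the side rails.
- clamp_grip (a point): gripping point on the clamp bar's handle: an upright black post 24 mm across, 45 mm in front (deck -x side) of the bar's centre line, its top 16 mm above this point, free for 22 mm below it, where a flat 20 mm wide arm joins it to the bar. Axes as the deck's; moves with the bar. 80 mm above the bench.
- clamp_hole (a point): mouth of the pin hole (17 mm across) in the flat tab at the right-hand (-y) end of the clamp bar, on the tab's upper face 54 mm above the bench; the tab is 12 mm thick and 50 x 70 mm. Moves with the bar.
- lug_hole (a point): mouth of the pin hole (17 mm across) in the carrier's fixed lug, on its upper face 40 mm above the bench; the lug is 12 mm thick with free space below. The tab slides 2 mm above it; with the bar home the two holes are in line. z up.
- pin_block: grey fixed block 70 x 70 x 50 mm with a hole (17 mm across, right through, in the middle) to keep the lock pin in: pin upright, its collar resting on the block's top, pin_grip then 80 mm above the bench. Origin: centre of its underside
- pin_grip (a point): middle of the lock pin's black grip (22 mm across, from 24 mm below to 21 mm above here), z axis up the pin. Under the grip a steel collar 30 mm across, its underside 30 mm below here; then a steel shaft 12 mm across, 45 mm long, with tapered tip. 0.09 kg. Fully home: collar lies on the tab, this point 44 mm above lug_hole. It starts there; lifts out freely.
- amber: round amber glass bottle with a black cap, 62 mm across, 150 mm tall; bystander standing upright, origin at the centre of its underside
- beaker: open glass beaker, 74 mm across, 95 mm tall; bystander standing upright, origin at the centre of its underside
- flask: conical glass flask, 84 mm across the foot, 130 mm tall; bystander standing upright, origin at the centre of its underside
- cylinder: slim measuring cylinder on a 68 mm foot, 180 mm tall; bystander standing upright, origin at the centre of its underside
- jar: low stoppered glass jar, 52 mm across, 58 mm tall; bystander standing upright, origin at the centre of its underside
Things that resemble listed ones, but are neither listed nor needed, are in the scene too. Leave any red look-alike of the part that bears bottle3_mid alone.

How it is judged:
By the outcome, as a careful person would: the job done as asked, in the order asked, and still so for the second after the job is handed in, with the robot touching nothing.
Of bottle1, bottle2, bottle3 only 2 to 3 are there at a start; the rules pass over those that are not, and their reading is None.
At some moment in a run one of bottle1, bottle2, bottle3 may be knocked a few centimetres aside while the robot is not near it.
It also fails if it takes over 210 s, if anything falls off the work surface, if the arm or the gripper's body presses on something with over 40 N, if the wrist force passes 120 N, or if a joint passes its speed limit or range.

## Robot

A 6-joint arm with a two-finger parallel gripper is mounted at the origin on the work surface. World frame = base frame: x ahead of the robot, y to its left, z up, the work surface at z = 0. Lengths are in m, angles in rad, forces in N, time in s.
With the tool pointing down it reaches from about 0.375 to 0.975 m from the base axis. Payload 3.8 kg.
Tool frame: the origin (TCP) lies at the very end of the fingers, on their centre line; the grasp point (between the pads) lies 19 mm behind it; z points along the fingers, y is the line along which they close (so a half turn about z gives the same grasp; the last joint's range is limited). The gripper opens to 85 mm and grips with 20 to 120 N. Pads are 22 mm wide; open, the fingers measure 114 mm over their backs; the gripper's body (76 mm by 85 mm) begins 54 mm behind the grasp point. The pads swing forward as they close: fully open they stand 13 mm farther back than shut.
Start: joints at [1.132, 0.264, 1.604, -0, 1.274, -0.037], TCP at [0.264, 0.621, 0.231] pointing down, gripper open.
Joint ranges: [-2.63, 2.63], [-0.94, 2.18], [0.31, 2.57], [-1.31, 4.45], [0, 2.66], [-2.55, 2.55]. Speed limits (rad/s): [2.57, 2.57, 3.14, 3.14, 3.14, 3.14].

## Interface

Orientations are given as a 3x3 rotation matrix whose columns are the frame's x, y, z axes.
In Python, from plant import * gives the robot as it stands. The module is installed in compiled form; this text tells all that it offers.
- The arm moves only by the tool apply_moves, never from a script. Its argument "plan" is a list of rows, each an object with "travel": the shift along the tool's x, y, z in mm, a list of three; "angular": the turn, a rotation vector about the tool's x, y, z in degrees, a list of three. A call has 1 to 8 rows; each row shifts and turns the commanded pose from where the row before left it, along the tool's axes as they then stand; what a row does not reach is not made up. A row lasts 1/12 s, in which the tool goes at most 41.7 mm and 7.16 degrees, less where a joint would pass 70% of its speed; a pose out of reach is approached as far as the arm can. A call with a gripper value outside its range is refused whole. "jaw" is the finger opening in mm, from 0 to 85.4, set as the call begins (left out, the last holds). The fingers move at their own pace and stop on an object; the grip force is fixed at half the most. Time passes only in rows, so rows that do not move let the fingers close. It gives the time, the measured TCP pose, the force, the opening and the grip force at its end, in the units of the state.
- observe(): the state, without advancing time (a new reading comes with each control period).
- capture(name): name is "side" or "top" or "wrist"; returns a dict with "img" (420x560x3 uint8, red, green, blue), "camera_matrix" (3x3 intrinsics, pixels), "k1" (the pictures are not rectified: a ray, as slopes to the right and down, at radius r is drawn at 1 + k1 r^2 times it, then the intrinsics apply), "world_from_camera" (4x4, takes a point from camera to world coordinates). Camera axes: x right, y up, looking along -z (the intrinsics and any distortion apply to the point x, -y, -z); pixel columns grow to the right and rows downward; lengths in m; the calibration is good to about 2 mm. A picture is of the moment at which its call begins. There is no depth.
- sign_off(): hands the job in; it is judged then, once.
Trained networks look in a picture, given as the dict that the camera call returned (one of the last four; its "shot" number tells which), for a name from the list of things; names that differ only in an ending like _2 or _b are one class to them, and where a whole thing is asked for, a point or a joint stands for the part that bears it (a point fixed in the world has none). Each returns a list of dicts, best first, with "p" (0 to 1); they miss things now and then, are a little off and sometimes report something else, mostly with a low value. They report only what shows in the picture. A call takes as long as a camera call. They do not tell look-alikes from the thing itself.
- cut_out(name, picture): "mask" (420x560 bool, what is visible of it) and "box" ([centre column, centre row, width, height] in pixels, round what is visible of it).
- pinpoint(name, picture): "position" ([column, row] in pixels: a listed point, or the origin of a listed thing).
The state is a dict: "clock": time; "q": joint angles; "qd": joint speeds; "joint_torque": joint torques, N m; "eef_pos": TCP position; "eef_rot": TCP orientation; "contact_force": force on the tool from outside, world axes, zero at the start; "torque": the same for the moment, N m; "gripper_width": opening from 0.0 (shut) to 1.0 (fully open); "finger_force": force on a finger pad.
Only numpy, scipy, OpenCV 4.12 (cv2) and the standard library are available. Lean on these libraries where they do the work, as an engineer would, in place of code of your own. Each camera call takes 0.05 s, during which the arm holds its last target. There are 200 camera calls.

## Working session

There is one attempt and no reset: what is moved stays moved. The work goes in short steps, Python scripts to look and compute and a tool call to move; the robot and the scene stay as the last step left them, time stands still between calls to the robot, and variables do not carry over. Pictures are saved under pics/ and viewed, at most 14 in all, crops included, and the job is handed in when it is done.

Besides the shell and the picture viewer there is one more tool, called after ">>>" by a JSON object that holds its "api" and its "payload". apply_moves: Moves the arm, as the interface text tells. Its arguments: {"type":"object","properties":{"plan":{"type":"array","items":{"type":"object","properties":{"travel":{"type":"array","items":{"type":"number"}},"angular":{"type":"array","items":{"type":"number"}}}}},"jaw":{"type":"number"}},"required":["plan"]}

```bash
mkdir -p pics
cat > h.py <<'E'
from plant import *
import numpy as np, cv2
def px2ray(c,uv):
    K=np.array(c["camera_matrix"]);k=c["k1"]
    d=np.array([(uv[0]-K[0,2])/K[0,0],(uv[1]-K[1,2])/K[1,1]]);s=d.copy()
    for _ in range(30): s=d/(1+k*(s@s))
    T=np.array(c["world_from_camera"]);return T[:3,3],T[:3,:3]@np.array([s[0],-s[1],-1])
def at(c,uv,z):
    o,d=px2ray(c,uv);return o+d*(z-o[2])/d[2]
def proj(c,P):
    K=np.array(c["camera_matrix"]);T=np.array(c["world_from_camera"])
    p=T[:3,:3].T@(np.array(P)-T[:3,3]);s=np.array([p[0],-p[1]])/-p[2];s=s*(1+c["k1"]*(s@s))
    return np.array([K[0,0]*s[0]+K[0,2],K[1,1]*s[1]+K[1,2]])
def tri(cs,uvs):
    A=np.zeros((3,3));b=np.zeros(3)
    for c,uv in zip(cs,uvs):
        o,d=px2ray(c,uv);d=d/np.linalg.norm(d);M=np.eye(3)-np.outer(d,d);A+=M;b+=M@o
    return np.linalg.solve(A,b)
def save(n,img): cv2.imwrite("pics/"+n+".png",img[:,:,::-1])
E
python3 - <<'E'
from h import *
np.set_printoptions(precision=3,suppress=True)
Z=dict(bottle1_mid=.028,deck=.02,clamp_grip=.08,clamp_hole=.054,lug_hole=.04,pin_block=0,pin_grip=.084,amber=0,beaker=0,flask=0,cylinder=0,jar=0)
for v in("top","side"):
    c=capture(v);save(v,c["img"]);print(v,np.array(c["world_from_camera"])[:3,3])
    for n,z in Z.items():
        for r in pinpoint(n,c)[:5]:
            if r["p"]>.2: print(n,round(r["p"],2),np.round(r["position"]),at(c,r["position"],z))
print(observe())
E
```

```text
top [ 0.178 -0.058  1.581]
bottle1_mid 0.71 [388. 197.] [ 0.513 -0.406  0.028]
bottle1_mid 0.62 [238. 249.] [0.375 0.064 0.028]
deck 0.59 [195. 170.] [0.633 0.192 0.02 ]
clamp_grip 0.66 [189. 192.] [0.546 0.201 0.08 ]
clamp_grip 0.55 [312. 218.] [ 0.45  -0.162  0.08 ]
clamp_hole 0.87 [262. 180.] [ 0.579 -0.018  0.054]
lug_hole 0.74 [259. 182.] [ 0.577 -0.008  0.04 ]
lug_hole 0.41 [390. 200.] [ 0.5   -0.408  0.04 ]
pin_block 0.75 [153. 244.] [0.408 0.329 0.   ]
pin_grip 0.58 [257. 182.] [ 0.567 -0.003  0.084]
amber 0.94 [337. 145.] [ 0.697 -0.264  0.   ]
amber 0.41 [260. 182.] [ 0.588 -0.01   0.   ]
beaker 0.73 [236. 245.] [0.39  0.071 0.   ]
flask 0.85 [279. 131.] [ 0.756 -0.08   0.   ]
flask 0.72 [369. 142.] [ 0.704 -0.369  0.   ]
cylinder 0.81 [370. 142.] [ 0.702 -0.372  0.   ]
cylinder 0.66 [153. 243.] [0.409 0.33  0.   ]
jar 0.46 [357. 238.] [ 0.392 -0.304  0.   ]
side [ 0.13  -0.881  1.011]
bottle1_mid 0.93 [352. 329.] [ 0.505 -0.419  0.028]
deck 0.95 [293. 155.] [0.645 0.203 0.02 ]
clamp_grip 0.9 [264. 150.] [0.542 0.195 0.08 ]
clamp_hole 0.93 [302. 201.] [ 0.566 -0.023  0.054]
[... 386 characters left out ...]
er 0.62 [292. 155.] [0.651 0.225 0.   ]
flask 0.83 [370. 207.] [ 0.758 -0.077  0.   ]
cylinder 0.97 [410. 289.] [ 0.7   -0.366  0.   ]
jar 0.94 [283. 314.] [ 0.384 -0.301  0.   ]
{'clock': 1.3, 'q': array([ 1.132,  0.264,  1.604, -0.   ,  1.274, -0.037]), 'qd': array([ 0.001,  0.001,  0.001, -0.002, -0.   , -0.001]), 'joint_torque': array([  0.   , -51.508, -36.771,   0.   ,   0.001,   0.   ]), 'eef_pos': array([0.264, 0.621, 0.231]), 'eef_rot': array([[-0.92 ,  0.391,  0.   ],
       [ 0.391,  0.92 , -0.   ],
       [-0.   , -0.   , -1.   ]]), 'contact_force': array([-0.799, -0.559,  0.388]), 'torque': array([ 0.008, -0.067, -0.004]), 'finger_force': 0.0, 'gripper_width': 1.001280827305469}
```

View pics/top.png

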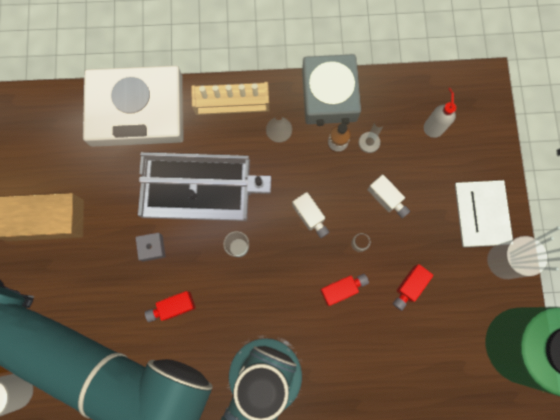

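View pics/side.png

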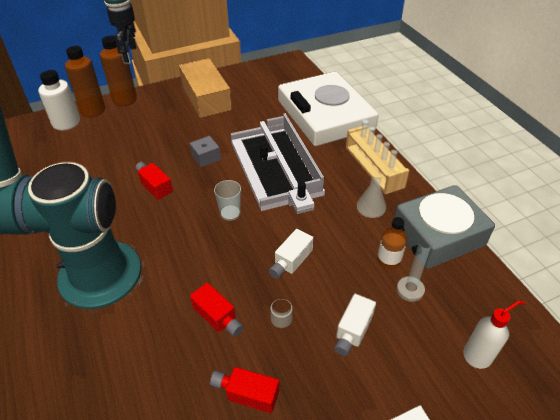

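The scene shows a carrier at about (195,187) in the top view, with the pin at (258,182) and the pin block at (149,246). Only two white square bottles are visible: A at top (310,212) / side (293,252), and B at top (387,193) / side (355,320). The white colour and square body fit the description. The red ones at (174,306), (341,290) and (414,284) are look-alikes, and the round red-capped squeeze bottle isn't ours. I'll check the area hidden by the arm once it has moved.

```bash
cat >> h.py <<'E'
from scipy.linalg import logm,expm
from scipy.spatial.transform import Rotation as Ro
def pose():
    s=observe();T=np.eye(4);T[:3,:3]=s["eef_rot"];T[:3,3]=s["eef_pos"];return T
def mk(p,R):
    T=np.eye(4);T[:3,:3]=R;T[:3,3]=p;return T
def down(a):  # tool down, tool y at world angle a deg
    a=np.radians(a);y=np.array([np.cos(a),np.sin(a),0]);z=np.array([0,0,-1.]);return np.c_[np.cross(y,z),y,z]
def rows(A,B,mm=36,deg=6.5,N=None):
    D=np.linalg.inv(A)@B;L=np.real(logm(D));w=np.degrees(np.linalg.norm([L[2,1],L[0,2],L[1,0]]))
    if N is None: N=int(max(np.ceil(np.linalg.norm(L[:3,3])*1000/mm),np.ceil(w/deg),1))
    E=expm(L/N);t=np.round(E[:3,3]*1000,1);r=np.round(np.degrees(Ro.from_matrix(E[:3,:3]).as_rotvec()),2)
    print(N,"x travel",t.tolist(),"angular",r.tolist());e=mk(t/1000,Ro.from_rotvec(np.radians(r)).as_matrix())
    C=A@np.linalg.matrix_power(e,N);return C
E
python3 - <<'E'
from h import *
C=rows(pose(),mk([.5,0.02,.33],down(-4)));print(C.round(3))
E
```

```text
20 x travel [-33.7, -7.1, -4.9] angular [-0.0, 0.0, 3.55]
[[ 0.07   0.998  0.     0.499]
 [ 0.998 -0.07  -0.     0.02 ]
 [-0.     0.    -1.     0.329]
 [ 0.     0.     0.     1.   ]]
```

>>> {"api": "apply_moves", "payload": {"plan": [{"travel": [-33.7, -7.1, -4.9], "angular": [0, 0, 3.55]}, {"travel": [-33.7, -7.1, -4.9], "angular": [0, 0, 3.55]}, {"travel": [-33.7, -7.1, -4.9], "angular": [0, 0, 3.55]}, {"travel": [-33.7, -7.1, -4.9], "angular": [0, 0, 3.55]}, {"travel": [-33.7, -7.1, -4.9], "angular": [0, 0, 3.55]}, {"travel": [-33.7, -7.1, -4.9], "angular": [0, 0, 3.55]}, {"travel": [-33.7, -7.1, -4.9], "angular": [0, 0, 3.55]}, {"travel": [-33.7, -7.1, -4.9], "angular": [0, 0, 3.55]}]}}

```text
clock: 1.97
eef_pos: [0.4499, 0.4193, 0.2708]
eef_rot: [[-0.621, 0.784, 0.0], [0.784, 0.621, 0.0], [-0.0, 0.0, -1.0]]
contact_force: [0.1, -0.2, -0.2]
gripper_width: 0.998
finger_force: 0.0
```

>>> {"api": "apply_moves", "payload": {"plan": [{"travel": [-33.7, -7.1, -4.9], "angular": [0, 0, 3.55]}, {"travel": [-33.7, -7.1, -4.9], "angular": [0, 0, 3.55]}, {"travel": [-33.7, -7.1, -4.9], "angular": [0, 0, 3.55]}, {"travel": [-33.7, -7.1, -4.9], "angular": [0, 0, 3.55]}, {"travel": [-33.7, -7.1, -4.9], "angular": [0, 0, 3.55]}, {"travel": [-33.7, -7.1, -4.9], "angular": [0, 0, 3.55]}, {"travel": [-33.7, -7.1, -4.9], "angular": [0, 0, 3.55]}, {"travel": [-33.7, -7.1, -4.9], "angular": [0, 0, 3.55]}]}}

```text
clock: 2.63
eef_pos: [0.5162, 0.1546, 0.31]
eef_rot: [[-0.174, 0.985, 0.001], [0.985, 0.174, 0.0], [-0.0, 0.001, -1.0]]
contact_force: [0.8, -0.1, 0.5]
gripper_width: 1.003
finger_force: 0.0
```

>>> {"api": "apply_moves", "payload": {"plan": [{"travel": [-33.7, -7.1, -4.9], "angular": [0, 0, 3.55]}, {"travel": [-33.7, -7.1, -4.9], "angular": [0, 0, 3.55]}, {"travel": [-33.7, -7.1, -4.9], "angular": [0, 0, 3.55]}, {"travel": [-33.7, -7.1, -4.9], "angular": [0, 0, 3.55]}, {"travel": [0, 0, 0], "angular": [0, 0, 0]}]}}

```text
clock: 3.05
eef_pos: [0.4986, 0.0149, 0.3308]
eef_rot: [[0.077, 0.997, 0.002], [0.997, -0.077, -0.003], [-0.003, 0.002, -1.0]]
contact_force: [0.6, 1.1, 0.5]
gripper_width: 0.999
finger_force: 0.0
```

Run:
```python
from h import *
np.set_printoptions(precision=3,suppress=True)
print(pose())
cs={v:capture(v) for v in("wrist","top","side")}
im=[cs["wrist"]["img"],cs["top"]["img"][60:,:300]]
save("w1",cs["wrist"]["img"]);save("t1",cs["top"]["img"])
Z=dict(bottle1_mid=.028,clamp_grip=.08,clamp_hole=.054,pin_block=0,pin_grip=.084)
for v,c in cs.items():
    print(v,np.array(c["world_from_camera"])[:3,3])
    for n,z in Z.items():
        for r in pinpoint(n,c)[:4]:
            if r["p"]>.3: print(n,round(r["p"],2),np.round(r["position"],1),at(c,r["position"],z))
```

```text
[[ 0.077  0.997  0.002  0.499]
 [ 0.997 -0.077 -0.003  0.015]
 [-0.003  0.002 -1.     0.331]
 [ 0.     0.     0.     1.   ]]
wrist [0.505 0.091 0.473]
clamp_grip 0.58 [263.9 287.9] [ 0.469 -0.136  0.08 ]
clamp_hole 0.88 [345.7 172.6] [ 0.573 -0.01   0.054]
pin_block 0.64 [182.2 117.6] [0.383 0.062 0.   ]
pin_grip 0.7 [344.8 179. ] [ 0.567 -0.009  0.084]
top [ 0.178 -0.058  1.581]
bottle1_mid 0.68 [392. 200.] [ 0.502 -0.417  0.028]
clamp_grip 0.65 [190.4 190. ] [0.553 0.197 0.08 ]
clamp_hole 0.74 [259.7 182.7] [ 0.571 -0.011  0.054]
pin_block 0.92 [154.  242.9] [0.41  0.325 0.   ]
side [ 0.13  -0.881  1.011]
bottle1_mid 0.74 [207.3 158. ] [0.391 0.29  0.028]
bottle1_mid 0.63 [352.  327.3] [ 0.507 -0.414  0.028]
clamp_grip 0.64 [262.6 149.9] [0.54  0.195 0.08 ]
clamp_hole 0.75 [300.  199.4] [ 0.563 -0.017  0.054]
pin_block 0.96 [206.8 155. ] [0.401 0.338 0.   ]
pin_grip 0.71 [204.1 156.4] [0.37  0.234 0.084]
pin_grip 0.45 [299.8 189.4] [ 0.566 -0.009  0.084]
```

View pics/w1.png

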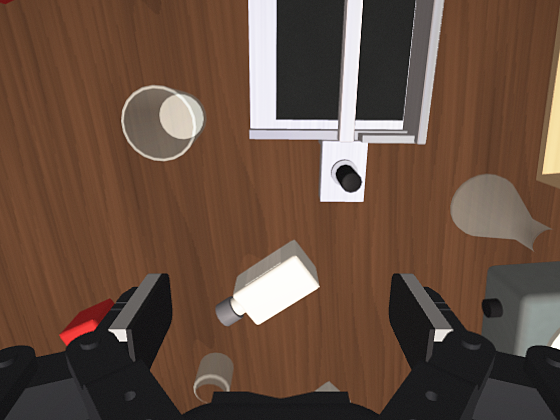

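View pics/t1.png

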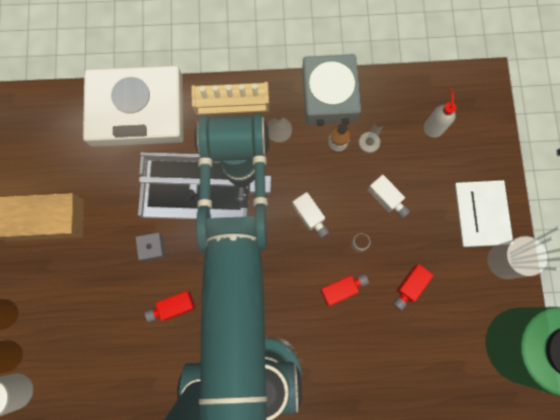

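The top view confirms two white bottles only (310,212) and (387,193), with nothing white under where the arm had been. In the wrist view the pin's tab is at (344,172), the pin top at (350,180) and bottle A at (270,285). Next I'll refine the yaw and pin position.

Run:
```python
from h import *
np.set_printoptions(precision=4,suppress=True)
c=capture("wrist")
g=cv2.cvtColor(c["img"],cv2.COLOR_RGB2GRAY).astype(int)
for r in (10,40,60,80,100,120): # edges along rows
    d=np.diff(g[r,230:450]); i=np.where(abs(d)>35)[0]; print(r,[(k+230,d[k]) for k in i])
ok=np.where(g[150:215,315:375]<70); ys,xs=ok[0]+150,ok[1]+315
print("black",xs.min(),xs.max(),ys.min(),ys.max(), "bottom mean x",xs[ys>ys.max()-3].mean())
for r in(190,): 
    d=np.diff(g[r,310:380]);print([(k+310,d[k]) for k in np.where(abs(d)>35)[0]])
d=np.diff(g[140:215,330]);print([(k+140,d[k]) for k in np.where(abs(d)>30)[0]])
for uv,z in (((345,0),.062),((340,130),.062),((350,180),.105),((344,172),.060)): print(uv,at(c,uv,z))
```

```text
10 [(np.int64(249), np.int64(123)), (np.int64(250), np.int64(36)), (np.int64(277), np.int64(-166)), (np.int64(345), np.int64(69)), (np.int64(348), np.int64(100)), (np.int64(363), np.int64(-159)), (np.int64(364), np.int64(-60)), (np.int64(415), np.int64(59)), (np.int64(434), np.int64(69)), (np.int64(444), np.int64(-67)), (np.int64(445), np.int64(-44))]
40 [(np.int64(249), np.int64(137)), (np.int64(250), np.int64(52)), (np.int64(277), np.int64(-212)), (np.int64(343), np.int64(56)), (np.int64(346), np.int64(97)), (np.int64(361), np.int64(-218)), (np.int64(412), np.int64(164)), (np.int64(413), np.int64(-87)), (np.int64(430), np.int64(72)), (np.int64(440), np.int64(-69))]
60 [(np.int64(249), np.int64(136)), (np.int64(250), np.int64(55)), (np.int64(276), np.int64(-72)), (np.int64(277), np.int64(-151)), (np.int64(342), np.int64(54)), (np.int64(344), np.int64(54)), (np.int64(345), np.int64(73)), (np.int64(359), np.int64(-59)), (np.int64(360), np.int64(-174)), (np.int64(410), np.int64(166)), (np.int64(411), np.int64(-102)), (np.int64(428), np.int64(73)), (np.int64(437), np.int64(-96))]
80 [(n
[... 1054 characters left out ...]
p.int64(403), np.int64(81)), (np.int64(404), np.int64(-54)), (np.int64(420), np.int64(82)), (np.int64(429), np.int64(-114))]
black 318 374 150 209 bottom mean x 338.3181818181818
[(np.int64(320), np.int64(90)), (np.int64(321), np.int64(41)), (np.int64(338), np.int64(-37)), (np.int64(339), np.int64(-170)), (np.int64(360), np.int64(123)), (np.int64(361), np.int64(105)), (np.int64(364), np.int64(-187))]
[(np.int64(145), np.int64(-86)), (np.int64(146), np.int64(56)), (np.int64(147), np.int64(76)), (np.int64(206), np.int64(-35)), (np.int64(207), np.int64(-165))]
(345, 0) [0.5736 0.1709 0.062 ]
(340, 130) [0.5663 0.0465 0.062 ]
(350, 180) [0.5688 0.0014 0.105 ]
(344, 172) [ 0.5701 -0.0005  0.06  ]
```

Run:
```python
from h import *
np.set_printoptions(precision=4,suppress=True)
c=capture("wrist")
im=c["img"][130:220,300:400];save("pin",cv2.resize(im,None,fx=6,fy=6,interpolation=cv2.INTER_NEAREST))
for a,b,z in (((363.5,10),(355.5,120),.062),((348.5,10),(341,120),.062),((277.5,10),(276.5,120),.02),((250,10),(250,120),.04),((321,190),(321.5,160),.054),((363.7,190),(366,155),.054)):
    A,B=at(c,a,z),at(c,b,z);print(A,B,np.degrees(np.arctan2(-(A-B)[0],(A-B)[1])))
print("tab end",at(c,(342,207.5),.054))
for P in ((.569,-.005,.105),(.569,-.005,.06),(.569,-.005,.084)): print(proj(c,P))
```

```text
[0.5916 0.1609 0.062 ] [0.583  0.0558 0.062 ] -4.6693751000619015
[0.5769 0.1619 0.062 ] [0.5676 0.0569 0.062 ] -5.0942359806381825
[0.5077 0.1741 0.02  ] [0.4982 0.0582 0.02  ] -4.702490110210293
[0.4792 0.1726 0.04  ] [0.4687 0.062  0.04  ] -5.4314691542889975
[ 0.5442 -0.0213  0.054 ] [0.546  0.0136 0.054 ] 176.9856620307748
[ 0.5933 -0.0248  0.054 ] [0.596  0.0158 0.054 ] 176.26569321752396
tab end [ 0.5679 -0.0443  0.054 ]
[350.259  186.1094]
[343.1086 175.9337]
[346.7305 181.0884]
```

View pics/pin.png

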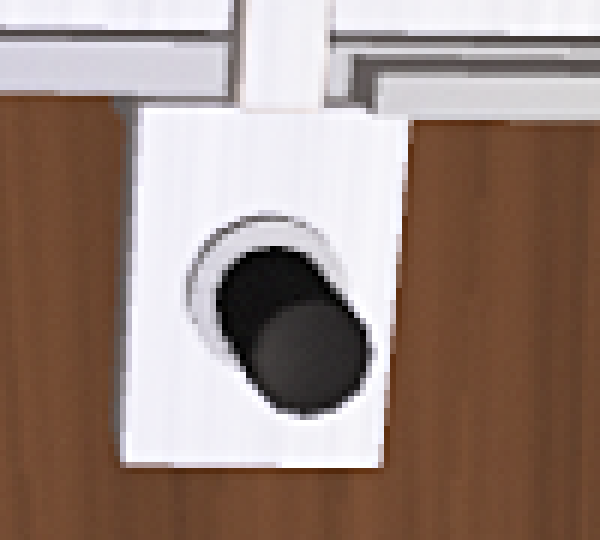

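Crop: the top of the pin's grip is at px (352,189) and the collar at (344,178). That gives a pin axis of about (0.570,-0.009), which lies on the bar centre line (yaw -4.8°), and the heights agree. Moving to grasp it.

Run:
```python
from h import *
C=rows(pose(),mk([.570,-.009,.15],down(-4.8)));C=rows(C,mk([.570,-.009,.070],down(-4.8)),mm=20)
```

```text
6 x travel [-3.9, 12.1, 29.9] angular [0.0, 0.0, 0.13]
4 x travel [0.0, 0.1, 20.0] angular [0.0, 0.0, -0.0]
```

>>> {"api": "apply_moves", "payload": {"plan": [{"travel": [-3.9, 12.1, 29.9], "angular": [0, 0, 0.13]}, {"travel": [-3.9, 12.1, 29.9], "angular": [0, 0, 0.13]}, {"travel": [-3.9, 12.1, 29.9], "angular": [0, 0, 0.13]}, {"travel": [-3.9, 12.1, 29.9], "angular": [0, 0, 0.13]}, {"travel": [-3.9, 12.1, 29.9], "angular": [0, 0, 0.13]}, {"travel": [-3.9, 12.1, 29.9], "angular": [0, 0, 0.13]}, {"travel": [0, 0, 0], "angular": [0, 0, 0]}], "jaw": 60}}

```text
clock: 4.63
eef_pos: [0.5666, -0.0095, 0.1428]
eef_rot: [[0.085, 0.996, -0.011], [0.996, -0.085, 0.0], [-0.001, -0.011, -1.0]]
contact_force: [-0.9, 0.4, -1.4]
gripper_width: 0.701
finger_force: 0.0
```

Run:
```python
from h import *
c=capture("wrist");save("pin2",c["img"][60:360,100:460]);print(pose().round(4))
for P in ((.570,-.009,.105),(.570,-.009,.060)): print(proj(c,P))
g=cv2.cvtColor(c["img"],cv2.COLOR_RGB2GRAY)
for r in cut_out("pin_grip",c)[:2]:
    m=r["mask"]&(g<80);ys,xs=np.where(m);print(r["p"],r["box"],xs.min(),xs.max(),ys.min(),ys.max(),[(y,xs[ys==y].min(),xs[ys==y].max()) for y in np.unique(ys)[::8]])
```

```text
[[ 8.450e-02  9.964e-01 -8.500e-03  5.671e-01]
 [ 9.964e-01 -8.450e-02  5.000e-04 -9.200e-03]
 [-2.000e-04 -8.500e-03 -1.000e+00  1.457e-01]
 [ 0.000e+00  0.000e+00  0.000e+00  1.000e+00]]
[286.24890797 238.70060805]
[285.86837935 211.11774301]
0.81 [287.8, 220.6, 45.5, 65.7] 268 306 186 254 [(np.int64(186), np.int64(283), np.int64(288)), (np.int64(200), np.int64(275), np.int64(297)), (np.int64(208), np.int64(270), np.int64(302)), (np.int64(216), np.int64(269), np.int64(303)), (np.int64(224), np.int64(269), np.int64(304)), (np.int64(232), np.int64(269), np.int64(306)), (np.int64(240), np.int64(269), np.int64(305)), (np.int64(248), np.int64(273), np.int64(300))]
```

View pics/pin2.png

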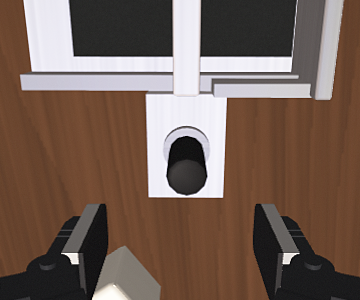

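The prediction agrees within 2 mm (pin top at about (287,236)). Descending and gripping.

>>> {"api": "apply_moves", "payload": {"plan": [{"travel": [1, 0, 20], "angular": [0, 0, 0]}, {"travel": [0, 0.5, 20], "angular": [0, 0, 0]}, {"travel": [0, 0, 20], "angular": [0, 0, 0]}, {"travel": [0, 0, 18], "angular": [0, 0, 0]}, {"travel": [0, 0, 0], "angular": [0, 0, 0]}, {"travel": [0, 0, 0], "angular": [0, 0, 0]}]}}

```text
clock: 5.23
eef_pos: [0.5706, -0.0077, 0.0734]
eef_rot: [[0.083, 0.997, 0.001], [0.997, -0.083, 0.0], [0.0, 0.001, -1.0]]
contact_force: [0.4, 0.1, 0.5]
gripper_width: 0.701
finger_force: 0.0
```

>>> {"api": "apply_moves", "payload": {"plan": [{"travel": [0, 0, 0], "angular": [0, 0, 0]}, {"travel": [0, 0, 0], "angular": [0, 0, 0]}, {"travel": [0, 0, 0], "angular": [0, 0, 0]}, {"travel": [0, 0, 0], "angular": [0, 0, 0]}, {"travel": [0, 0, 0], "angular": [0, 0, 0]}, {"travel": [0, 0, 0], "angular": [0, 0, 0]}], "jaw": 0}}

```text
clock: 5.73
eef_pos: [0.5717, -0.008, 0.0741]
eef_rot: [[0.084, 0.996, 0.003], [0.996, -0.084, -0.0], [0.0, 0.003, -1.0]]
contact_force: [-1.9, 0.2, 5.8]
gripper_width: 0.243
finger_force: 58.4
```

Run:
```python
from h import *
s=observe();print(pose().round(4),s["gripper_width"]*85,s["finger_force"],s["contact_force"])
```

```text
[[ 8.370e-02  9.965e-01  2.900e-03  5.717e-01]
 [ 9.965e-01 -8.370e-02 -1.000e-04 -8.000e-03]
 [ 1.000e-04  2.900e-03 -1.000e+00  7.410e-02]
 [ 0.000e+00  0.000e+00  0.000e+00  1.000e+00]] 20.614415850206484 58.388317823410034 [-1.88246601  0.22221203  5.82074184]
```

Run:
```python
from h import *
A=pose();C=rows(A,mk([.571,-.008,.20],down(-4.8)),mm=25);C=rows(C,mk([.41,.25,.24],down(-4.8)))
```

```text
6 x travel [-0.0, -0.1, -21.0] angular [0.03, -0.0, -0.0]
9 x travel [27.1, -20.2, -4.4] angular [-0.0, -0.0, -0.0]
```

>>> {"api": "apply_moves", "payload": {"plan": [{"travel": [0, 0, -15], "angular": [0, 0, 0]}, {"travel": [0, 0, -21], "angular": [0, 0, 0]}, {"travel": [0, 0, -21], "angular": [0, 0, 0]}, {"travel": [0, 0, -21], "angular": [0, 0, 0]}, {"travel": [0, 0, -21], "angular": [0, 0, 0]}, {"travel": [0, 0, -21], "angular": [0, 0, 0]}, {"travel": [0, 0, -6], "angular": [0, 0, 0]}]}}

```text
clock: 6.32
eef_pos: [0.5727, -0.0081, 0.2026]
eef_rot: [[0.084, 0.996, 0.007], [0.996, -0.084, -0.0], [0.0, 0.007, -1.0]]
contact_force: [-0.6, -1.1, 0.3]
gripper_width: 0.24
finger_force: 58.7
```

>>> {"api": "apply_moves", "payload": {"plan": [{"travel": [27.1, -20.2, -4.4], "angular": [0, 0, 0]}, {"travel": [27.1, -20.2, -4.4], "angular": [0, 0, 0]}, {"travel": [27.1, -20.2, -4.4], "angular": [0, 0, 0]}, {"travel": [27.1, -20.2, -4.4], "angular": [0, 0, 0]}, {"travel": [27.1, -20.2, -4.4], "angular": [0, 0, 0]}, {"travel": [27.1, -20.2, -4.4], "angular": [0, 0, 0]}, {"travel": [27.1, -20.2, -4.4], "angular": [0, 0, 0]}, {"travel": [27.1, -20.2, -4.4], "angular": [0, 0, 0]}]}}

```text
clock: 6.98
eef_pos: [0.4261, 0.2226, 0.2328]
eef_rot: [[0.084, 0.996, -0.0], [0.996, -0.084, -0.0], [-0.0, -0.0, -1.0]]
contact_force: [1.2, 0.0, -1.3]
gripper_width: 0.241
finger_force: 58.8
```

>>> {"api": "apply_moves", "payload": {"plan": [{"travel": [27.1, -20.2, -4.4], "angular": [0, 0, 0]}, {"travel": [0, 0, 0], "angular": [0, 0, 0]}, {"travel": [0, 0, 0], "angular": [0, 0, 0]}, {"travel": [0, 0, 0], "angular": [0, 0, 0]}]}}

```text
clock: 7.32
eef_pos: [0.4094, 0.2501, 0.237]
eef_rot: [[0.083, 0.997, -0.0], [0.997, -0.083, -0.001], [-0.001, -0.0, -1.0]]
contact_force: [-0.1, 0.2, -1.0]
gripper_width: 0.238
finger_force: 58.9
```

Run:
```python
from h import *
c=capture("wrist");save("blk",c["img"]);print(pose().round(4),observe()["gripper_width"]*85)
for n,z in (("pin_block",0),("clamp_grip",.08),("pin_grip",.2)):
    for r in pinpoint(n,c)[:3]: print(n,round(r["p"],2),np.round(r["position"],1),at(c,r["position"],z).round(4))
```

```text
[[ 8.390e-02  9.965e-01 -4.000e-04  4.096e-01]
 [ 9.965e-01 -8.390e-02 -8.000e-04  2.496e-01]
 [-8.000e-04 -3.000e-04 -1.000e+00  2.369e-01]
 [ 0.000e+00  0.000e+00  0.000e+00  1.000e+00]] 20.357232918403867
pin_block 0.73 [258.1  83.4] [0.3953 0.33   0.    ]
pin_block 0.62 [277.4 287.9] [0.3951 0.1073 0.    ]
pin_block 0.27 [443.9 385. ] [ 0.5905 -0.0455 -0.    ]
clamp_grip 0.82 [438.  234.5] [0.5412 0.1937 0.08  ]
pin_grip 0.93 [281. 288.] [0.4081 0.2224 0.2   ]
pin_grip 0.36 [437.8 235.7] [0.4911 0.2462 0.2   ]
```

View pics/blk.png

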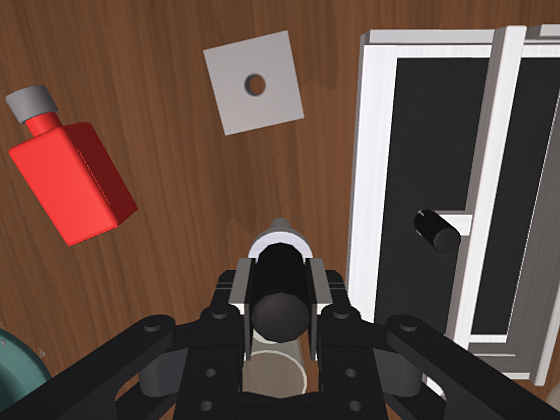

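The wrist view shows the block's hole mouth at (255,85), the handle post's top at about (443,238) and the red look-alike on the left (left alone).

Run:
```python
from h import *
np.set_printoptions(precision=4,suppress=True)
c=capture("wrist");g=cv2.cvtColor(c["img"],cv2.COLOR_RGB2GRAY)
m=(g[65:108,235:278]<110);ys,xs=np.where(m);print(xs.mean()+235,ys.mean()+65,xs.min()+235,xs.max()+235,ys.min()+65,ys.max()+65)
h=at(c,(255,85),.05);print("hole",h, "corners mean",at(c,np.mean([(204,50),(288,31),(303,118),(225,134)],0),.05))
print("handle top",at(c,(443,238),.096))
print("pin px",proj(c,[*pose()[:2,3],.237+.010-.075]))
C=rows(pose(),mk([h[0],h[1],.18],down(-4.8)),mm=25);rows(C,mk([h[0],h[1],.125],down(-4.8)),mm=20)
```

```text
253.3846153846154 83.61538461538461 243 264 73 94
hole [0.3962 0.3277 0.05  ] corners mean [0.3963 0.3291 0.05  ]
handle top [0.5392 0.1962 0.096 ]
pin px [279.2222 221.9064]
4 x travel [19.2, -5.1, 14.3] angular [-0.01, 0.01, -0.03]
3 x travel [0.1, -0.0, 18.3] angular [0.01, -0.0, 0.0]
```

>>> {"api": "apply_moves", "payload": {"plan": [{"travel": [19.5, -5.1, 14.3], "angular": [0, 0, 0]}, {"travel": [19.5, -5.1, 14.3], "angular": [0, 0, 0]}, {"travel": [19.5, -5.1, 14.3], "angular": [0, 0, 0]}, {"travel": [19.3, -5.1, 14.3], "angular": [0, 0, 0]}, {"travel": [0, 0, 20], "angular": [0, 0, 0]}, {"travel": [0, 0, 20], "angular": [0, 0, 0]}, {"travel": [0, 0, 15], "angular": [0, 0, 0]}, {"travel": [0, 0, 0], "angular": [0, 0, 0]}]}}

```text
clock: 8.23
eef_pos: [0.3937, 0.3272, 0.1213]
eef_rot: [[0.085, 0.996, -0.006], [0.996, -0.085, -0.005], [-0.005, -0.005, -1.0]]
contact_force: [-0.6, -0.1, -1.7]
gripper_width: 0.241
finger_force: 58.9
```

Run:
```python
from h import *
print(pose().round(4))
c=capture("wrist");save("blk2",c["img"][100:400,130:430]);print(proj(c,(.3955,.3285,.05)))
c=capture("side");save("blk3",cv2.resize(c["img"][100:180,160:250],None,fx=6,fy=6,interpolation=cv2.INTER_CUBIC))
print(proj(c,(.3955,.3285,.05)),proj(c,[*pose()[:2,3],.06]))
```

```text
[[ 0.0847  0.9964 -0.0059  0.3937]
 [ 0.9964 -0.0847 -0.0046  0.3272]
 [-0.005  -0.0055 -1.      0.1213]
 [ 0.      0.      0.      1.    ]]
[282.57136158 215.66704654]
[204.14030504 144.91174883] [203.81625854 142.31723638]
```

View pics/blk2.png

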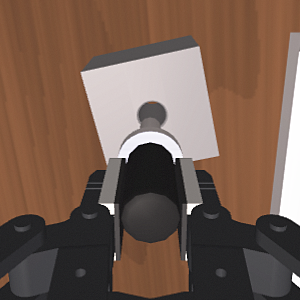

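The pin tip is just above the hole (hole at (282,214), prediction (282.6,215.7)). I'll nudge it 1.5 mm and lower it.

>>> {"api": "apply_moves", "payload": {"plan": [{"travel": [1, 1, 0], "angular": [0, 0, 0]}, {"travel": [0, 0, 0], "angular": [0, 0, 0]}, {"travel": [0, 0, 0], "angular": [0, 0, 0]}, {"travel": [0, 0, 10], "angular": [0, 0, 0]}, {"travel": [0, 0, 10], "angular": [0, 0, 0]}, {"travel": [0, 0, 0], "angular": [0, 0, 0]}]}}

```text
clock: 8.83
eef_pos: [0.3952, 0.3292, 0.1028]
eef_rot: [[0.084, 0.996, -0.003], [0.996, -0.084, -0.002], [-0.003, -0.003, -1.0]]
contact_force: [-0.3, 0.5, -2.6]
gripper_width: 0.234
finger_force: 58.7
```

Run:
```python
from h import *
s=observe();print(pose().round(4)[:3],s["contact_force"],s["torque"],s["gripper_width"])
```

```text
[[ 0.0837  0.9965 -0.0033  0.3952]
 [ 0.9965 -0.0837 -0.0025  0.3292]
 [-0.0027 -0.0031 -1.      0.1028]] [-0.31797365  0.5168177  -2.57951253] [ 0.03783232  0.0536594  -0.03780264] 0.23404491894219415
```

>>> {"api": "apply_moves", "payload": {"plan": [{"travel": [0, 0, 10], "angular": [0, 0, 0]}, {"travel": [0, 0, 10], "angular": [0, 0, 0]}, {"travel": [0, 0, 9], "angular": [0, 0, 0]}, {"travel": [0, 0, 2], "angular": [0, 0, 0]}, {"travel": [0, 0, 0], "angular": [0, 0, 0]}, {"travel": [0, 0, 0], "angular": [0, 0, 0]}]}}

```text
clock: 9.33
eef_pos: [0.3967, 0.3304, 0.0739]
eef_rot: [[0.084, 0.996, -0.001], [0.996, -0.084, -0.0], [-0.0, -0.0, -1.0]]
contact_force: [0.2, 0.3, -0.4]
gripper_width: 0.238
finger_force: 58.7
```

>>> {"api": "apply_moves", "payload": {"plan": [{"travel": [0, 0, 0], "angular": [0, 0, 0]}, {"travel": [0, 0, 0], "angular": [0, 0, 0]}, {"travel": [0, 0, 0], "angular": [0, 0, 0]}, {"travel": [0, 0, 0], "angular": [0, 0, 0]}, {"travel": [0, 0, 0], "angular": [0, 0, 0]}], "jaw": 60}}

```text
clock: 9.75
eef_pos: [0.3971, 0.3306, 0.0747]
eef_rot: [[0.084, 0.996, 0.001], [0.996, -0.084, 0.001], [0.001, 0.001, -1.0]]
contact_force: [-0.1, -0.9, -0.3]
gripper_width: 0.705
finger_force: 0.0
```

>>> {"api": "apply_moves", "payload": {"plan": [{"travel": [0, 0, -20], "angular": [0, 0, 0]}, {"travel": [0, 0, -30], "angular": [0, 0, 0]}, {"travel": [0, 0, -30], "angular": [0, 0, 0]}, {"travel": [0, 0, 0], "angular": [0, 0, 0]}]}}

```text
clock: 10.08
eef_pos: [0.4005, 0.3332, 0.1611]
eef_rot: [[0.084, 0.996, 0.009], [0.996, -0.084, 0.007], [0.008, 0.009, -1.0]]
contact_force: [0.6, 1.5, 1.5]
gripper_width: 0.704
finger_force: 0.0
```

Run:
```python
from h import *
np.set_printoptions(precision=4,suppress=True)
print(pose())
c=capture("wrist");save("blk4",c["img"])
for n,z in (("pin_grip",.08),("clamp_grip",.08),("deck",.02)):
    for r in pinpoint(n,c)[:3]: print(n,round(r["p"],2),np.round(r["position"],1),at(c,r["position"],z).round(4))
```

```text
[[ 0.0836  0.9965  0.0092  0.4005]
 [ 0.9965 -0.0837  0.0069  0.3332]
 [ 0.0076  0.0085 -0.9999  0.1611]
 [ 0.      0.      0.      1.    ]]
pin_grip 0.73 [272.7 223.4] [0.3965 0.3274 0.08  ]
deck 0.57 [544.7 325.9] [0.6242 0.1895 0.02  ]
```

View pics/blk4.png

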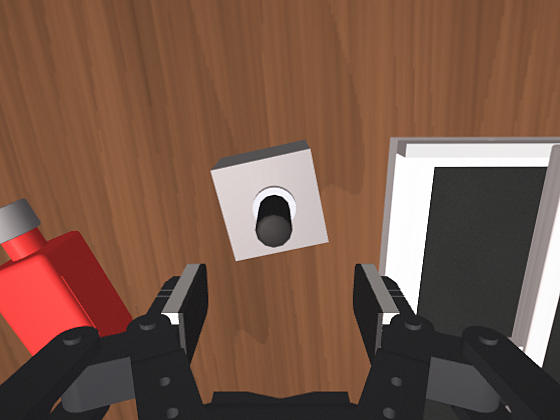

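The pin stands seated in the block (collar on top, grip top at (273,232)). Now the handle.

Run:
```python
from h import *
np.set_printoptions(precision=4,suppress=True)
c=capture("wrist")
ex=np.array([.9965,-.0837]);ey=np.array([.0837,.9965]);d0=np.array([.6267,.189])
for uv,z in (((435,167),.02),((400,144),.04),((412,157),.02)):
    p=at(c,uv,z);print(uv,p,"deck xy",(p[:2]-d0)@ex,(p[:2]-d0)@ey)
C=rows(pose(),mk([.542,.196,.18],down(85.2)));rows(C,mk([.542,.196,.064],down(85.2)),mm=20)
C=rows(pose(),mk([.542,.196,.18],down(-4.8)))
```

```text
(435, 167) [0.5135 0.3388 0.02  ] deck xy -0.1253630592683675 0.13977114022741724
(400, 144) [0.4812 0.3617 0.04  ] deck xy -0.15946606675330663 0.15987165253036992
(412, 157) [0.4962 0.3478 0.02  ] deck xy -0.14329299297141893 0.14730635373878082
14 x travel [-15.4, 2.9, -1.9] angular [-0.01, -0.0, -6.43]
6 x travel [-0.0, -0.1, 19.3] angular [-0.0, -0.0, 0.0]
6 x travel [-20.2, 26.1, -4.5] angular [-0.02, 0.02, -0.0]
```

>>> {"api": "apply_moves", "payload": {"plan": [{"travel": [-20.2, 26.1, -4.5], "angular": [0, 0, 0]}, {"travel": [-20.2, 26.1, -4.5], "angular": [0, 0, 0]}, {"travel": [-20.2, 26.1, -4.5], "angular": [0, 0, 0]}, {"travel": [-20.2, 26.1, -4.5], "angular": [0, 0, 0]}, {"travel": [-20.2, 26.1, -4.5], "angular": [0, 0, 0]}, {"travel": [-20.2, 26.1, -4.5], "angular": [0, 0, 0]}, {"travel": [0, 0, 0], "angular": [0, 0, 0]}, {"travel": [0, 0, 0], "angular": [0, 0, 0]}]}}

```text
clock: 11.0
eef_pos: [0.5429, 0.1951, 0.1797]
eef_rot: [[0.087, 0.996, -0.003], [0.996, -0.087, -0.001], [-0.001, -0.002, -1.0]]
contact_force: [-0.0, -0.3, -0.3]
gripper_width: 0.703
finger_force: 0.0
```

Run:
```python
from h import *
print(pose().round(4))
c=capture("wrist")
for r in cut_out("clamp_grip",c)[:2]: print(r["p"],r["box"])
for r in pinpoint("clamp_grip",c)[:2]: print(r["p"],r["position"],at(c,r["position"],.08))
g=cv2.cvtColor(c["img"],cv2.COLOR_RGB2GRAY)
print(proj(c,(.542,.196,.096)),proj(c,(.542,.196,.08)))
m=((g<75)*255).astype(np.uint8)[150:300,200:360];n,l,st,ce=cv2.connectedComponentsWithStats(m)
print([(s.tolist(),k.round()) for s,k in zip(st,ce) if s[4]>150])
C=rows(pose(),mk([.542,.196,.068],down(-4.8)),mm=20)
```

```text
[[ 8.690e-02  9.962e-01 -2.500e-03  5.429e-01]
 [ 9.962e-01 -8.690e-02 -6.000e-04  1.951e-01]
 [-8.000e-04 -2.500e-03 -1.000e+00  1.797e-01]
 [ 0.000e+00  0.000e+00  0.000e+00  1.000e+00]]
0.9 [312.1, 201.9, 100.9, 403.9]
0.72 [32.2, 21.2, 64.4, 34.1]
0.71 [282.1, 204.0] [0.5446273  0.19513635 0.08      ]
0.32 [501.5, 405.7] [0.70693078 0.00947191 0.08      ]
[277.94469868 210.60404946] [278.12404669 203.10483914]
[([0, 0, 155, 150, 10612], array([71., 70.])), ([39, 0, 90, 150, 11536], array([81., 76.])), ([146, 0, 14, 150, 1417], array([154.,  86.])), ([0, 77, 10, 73, 373], array([  4., 128.]))]
6 x travel [-0.1, 0.2, 18.6] angular [-0.03, 0.01, 0.0]
```

>>> {"api": "apply_moves", "payload": {"plan": [{"travel": [0, 0.1, 18.6], "angular": [0, 0, 0]}, {"travel": [0, 0.1, 18.6], "angular": [0, 0, 0]}, {"travel": [0, 0.1, 18.6], "angular": [0, 0, 0]}, {"travel": [0, 0.1, 18.6], "angular": [0, 0, 0]}, {"travel": [0, 0, 18.6], "angular": [0, 0, 0]}, {"travel": [0, 0, 16], "angular": [0, 0, 0]}, {"travel": [0, 0, 0], "angular": [0, 0, 0]}, {"travel": [0, 0, 0], "angular": [0, 0, 0]}]}}

```text
clock: 11.82
eef_pos: [0.5409, 0.1971, 0.0709]
eef_rot: [[0.082, 0.997, -0.004], [0.997, -0.082, -0.001], [-0.001, -0.003, -1.0]]
contact_force: [0.3, 0.1, 0.7]
gripper_width: 0.703
finger_force: 0.0
```

>>> {"api": "apply_moves", "payload": {"plan": [{"travel": [0, 0, 0], "angular": [0, 0, 0]}, {"travel": [0, 0, 0], "angular": [0, 0, 0]}, {"travel": [0, 0, 0], "angular": [0, 0, 0]}, {"travel": [0, 0, 0], "angular": [0, 0, 0]}, {"travel": [0, 0, 0], "angular": [0, 0, 0]}, {"travel": [0, 0, 0], "angular": [0, 0, 0]}], "jaw": 0}}

```text
clock: 12.32
eef_pos: [0.5421, 0.1973, 0.074]
eef_rot: [[0.084, 0.996, -0.002], [0.996, -0.084, 0.001], [0.001, -0.002, -1.0]]
contact_force: [-7.3, 1.3, 8.5]
gripper_width: 0.257
finger_force: 59.0
```

Run:
```python
from h import *
s=observe();print(pose().round(4),s["gripper_width"]*85,s["finger_force"],s["contact_force"])
```

```text
[[ 0.0842  0.9964 -0.0018  0.5421]
 [ 0.9964 -0.0842  0.0012  0.1973]
 [ 0.001  -0.0019 -1.      0.074 ]
 [ 0.      0.      0.      1.    ]] 21.824254431553538 58.97075951099396 [-7.25450346  1.27203431  8.51606702]
```

>>> {"api": "apply_moves", "payload": {"plan": [{"travel": [0, -6, 0], "angular": [0, 0, 0]}, {"travel": [0, -10, 0], "angular": [0, 0, 0]}, {"travel": [0, -10, 0], "angular": [0, 0, 0]}, {"travel": [0, -10, 0], "angular": [0, 0, 0]}, {"travel": [0, -10, 0], "angular": [0, 0, 0]}, {"travel": [0, -10, 0], "angular": [0, 0, 0]}, {"travel": [0, -10, 0], "angular": [0, 0, 0]}, {"travel": [0, -4, 0], "angular": [0, 0, 0]}]}}

```text
clock: 12.98
eef_pos: [0.4733, 0.2032, 0.074]
eef_rot: [[0.083, 0.997, 0.003], [0.997, -0.084, 0.001], [0.002, 0.003, -1.0]]
contact_force: [3.3, 0.4, 5.2]
gripper_width: 0.259
finger_force: 60.7
```

>>> {"api": "apply_moves", "payload": {"plan": [{"travel": [0, -1, 0], "angular": [0, 0, 0]}, {"travel": [0, -1, 0], "angular": [0, 0, 0]}, {"travel": [0, 0, 0], "angular": [0, 0, 0]}, {"travel": [0, 0, 0], "angular": [0, 0, 0]}]}}

```text
clock: 13.32
eef_pos: [0.4723, 0.2032, 0.0741]
eef_rot: [[0.083, 0.997, 0.004], [0.997, -0.083, 0.001], [0.002, 0.004, -1.0]]
contact_force: [3.3, 0.6, 6.9]
gripper_width: 0.26
finger_force: 60.7
```

>>> {"api": "apply_moves", "payload": {"plan": [{"travel": [0, -2, 0], "angular": [0, 0, 0]}, {"travel": [0, -1, 0], "angular": [0, 0, 0]}, {"travel": [0, 0, 0], "angular": [0, 0, 0]}, {"travel": [0, 0, 0], "angular": [0, 0, 0]}]}}

```text
clock: 13.65
eef_pos: [0.4723, 0.2033, 0.0741]
eef_rot: [[0.083, 0.997, 0.01], [0.997, -0.083, 0.001], [0.002, 0.01, -1.0]]
contact_force: [13.2, -0.2, -1.6]
gripper_width: 0.259
finger_force: 60.0
```

>>> {"api": "apply_moves", "payload": {"plan": [{"travel": [0, 0, 0], "angular": [0, 0, 0]}, {"travel": [0, 0, 0], "angular": [0, 0, 0]}, {"travel": [0, 0, 0], "angular": [0, 0, 0]}, {"travel": [0, 0, 0], "angular": [0, 0, 0]}, {"travel": [0, 0, -20], "angular": [0, 0, 0]}, {"travel": [0, 0, -35], "angular": [0, 0, 0]}, {"travel": [0, 0, -35], "angular": [0, 0, 0]}, {"travel": [0, 0, -20], "angular": [0, 0, 0]}], "jaw": 70}}

```text
clock: 14.32
eef_pos: [0.4689, 0.2033, 0.1855]
eef_rot: [[0.083, 0.997, 0.002], [0.997, -0.083, 0.001], [0.001, 0.002, -1.0]]
contact_force: [1.6, -0.1, 0.8]
gripper_width: 0.819
finger_force: 0.0
```

Run:
```python
from h import *
np.set_printoptions(precision=4,suppress=True)
print(pose())
cs=[capture("top"),capture("side")]
save("st",np.hstack([cs[0]["img"][120:270,260:440],cs[1]["img"][210:360,250:430]]).repeat(2,0).repeat(2,1))
for c in cs:
    for n,z in (("bottle1_mid",.028),("clamp_hole",.054),("clamp_grip",.08),("jar",.0),("beaker",0),("amber",0),("cylinder",0),("flask",0)):
        for r in pinpoint(n,c)[:2]: 
            if r["p"]>.5: print(n,round(r["p"],2),np.round(r["position"],1),at(c,r["position"],z))
```

```text
[[ 0.0835  0.9965  0.0024  0.4689]
 [ 0.9965 -0.0835  0.0011  0.2033]
 [ 0.0013  0.0023 -1.      0.1855]
 [ 0.      0.      0.      1.    ]]
bottle1_mid 0.92 [389.9 200. ] [ 0.5024 -0.411   0.028 ]
clamp_hole 0.89 [257.2 204.3] [ 0.5041 -0.0008  0.054 ]
clamp_grip 0.72 [191.2 216.1] [0.4726 0.1958 0.08  ]
beaker 0.68 [236.5 246.1] [0.3865 0.0707 0.    ]
amber 0.75 [336.7 143. ] [ 0.7048 -0.2636  0.    ]
cylinder 0.92 [371.5 143.4] [ 0.6976 -0.3755  0.    ]
flask 0.63 [279.4 131.8] [ 0.7523 -0.0807  0.    ]
bottle1_mid 0.81 [349.9 330.4] [ 0.4983 -0.4191  0.028 ]
clamp_hole 0.7 [199.8 135.8] [0.3958 0.3738 0.054 ]
clamp_hole 0.57 [277.2 204. ] [ 0.4987 -0.0074  0.054 ]
clamp_grip 0.85 [241.3 155.1] [0.4731 0.1988 0.08  ]
jar 0.75 [280.2 317.5] [ 0.3749 -0.3081  0.    ]
beaker 0.65 [230.5 215.4] [0.3806 0.0543 0.    ]
amber 0.77 [389.7 261.3] [ 0.703  -0.2703  0.    ]
cylinder 0.91 [409.  289.4] [ 0.6992 -0.3655  0.    ]
flask 0.68 [370.5 208.5] [ 0.7565 -0.0842  0.    ]
```

View pics/st.png

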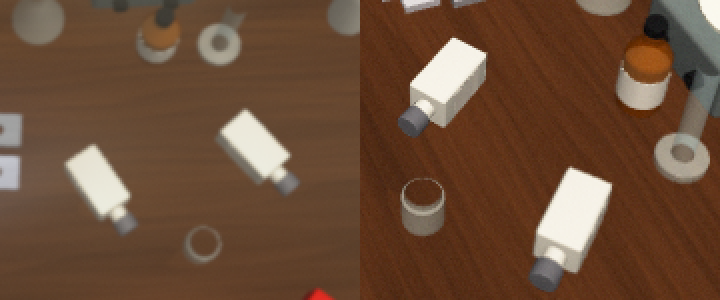

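The bar hit its stop at 70.0 mm travel. In the picture (2x, top | side) bottle A runs from base (83,156) to cap (127,228) and bottle B from base (240,125) to cap (287,182). Both caps point toward the robot's right. I'll fly to a look-down pose aligned with A.

Run:
```python
from h import *
np.set_printoptions(precision=4,suppress=True)
print(observe()["q"])
C=rows(pose(),mk([.50,-.125,.28],down(-58.6)))
C=rows(pose(),mk([.50,-.125,.28],down(-58.6)),N=12)
```

```text
[ 0.3598 -0.0114  2.0054  0.      1.1476  0.4436]
10 x travel [-28.2, 19.4, -9.8] angular [-0.0, -0.0, 5.38]
12 x travel [-23.3, 16.3, -8.1] angular [-0.0, -0.0, 4.48]
```

>>> {"api": "apply_moves", "payload": {"plan": [{"travel": [-23.3, 16.3, -8.1], "angular": [0, 0, 4.48]}, {"travel": [-23.3, 16.3, -8.1], "angular": [0, 0, 4.48]}, {"travel": [-23.3, 16.3, -8.1], "angular": [0, 0, 4.48]}, {"travel": [-23.3, 16.3, -8.1], "angular": [0, 0, 4.48]}, {"travel": [-23.3, 16.3, -8.1], "angular": [0, 0, 4.48]}, {"travel": [-23.3, 16.3, -8.1], "angular": [0, 0, 4.48]}, {"travel": [-23.3, 16.3, -8.1], "angular": [0, 0, 4.48]}, {"travel": [-23.3, 16.3, -8.1], "angular": [0, 0, 4.48]}]}}

```text
clock: 15.88
eef_pos: [0.5248, -0.0153, 0.2476]
eef_rot: [[0.654, 0.756, 0.001], [0.756, -0.654, -0.0], [0.0, 0.0, -1.0]]
contact_force: [0.8, -0.6, 0.1]
gripper_width: 0.82
finger_force: 0.0
```

>>> {"api": "apply_moves", "payload": {"plan": [{"travel": [-23.3, 16.3, -8.1], "angular": [0, 0, 4.48]}, {"travel": [-23.3, 16.3, -8.1], "angular": [0, 0, 4.48]}, {"travel": [-23.3, 16.3, -8.1], "angular": [0, 0, 4.48]}, {"travel": [-23.3, 16.3, -8.1], "angular": [0, 0, 4.48]}, {"travel": [0, 0, 0], "angular": [0, 0, 0]}, {"travel": [0, 0, 0], "angular": [0, 0, 0]}], "jaw": 85}}

```text
clock: 16.38
eef_pos: [0.5002, -0.1259, 0.2803]
eef_rot: [[0.854, 0.52, 0.002], [0.52, -0.854, -0.0], [0.001, 0.001, -1.0]]
contact_force: [-0.1, 0.9, -0.4]
gripper_width: 0.995
finger_force: 0.0
```

Run:
```python
from h import *
np.set_printoptions(precision=4,suppress=True)
print(pose(),observe()["q"])
c=capture("wrist");save("A",c["img"])
for r in pinpoint("bottle1_mid",c)[:4]: print(round(r["p"],2),np.round(r["position"],1),at(c,r["position"],.028))
```

```text
[[ 0.8544  0.5196  0.0016  0.5002]
 [ 0.5196 -0.8544 -0.0003 -0.1259]
 [ 0.0012  0.0011 -1.      0.2803]
 [ 0.      0.      0.      1.    ]] [-0.295  -0.0691  1.8775  0.0002  1.3316  0.7294]
0.74 [489.9 283.7] [ 0.5059 -0.4141  0.028 ]
```

View pics/A.png

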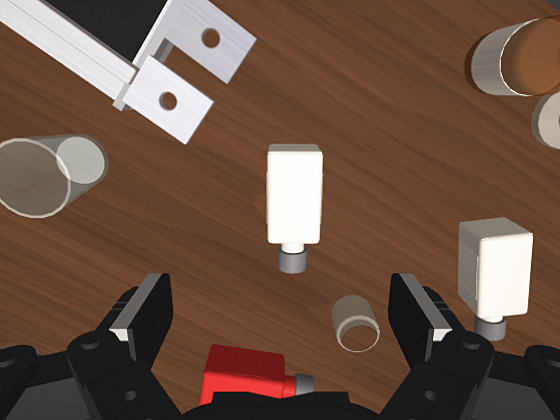

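A's white top face spans px (268,153)-(322,153) at the base end to (269,242)-(319,243) at the neck end, with cap to (292,272). It lines up with the tool. B is on the right at (505,275), and the jar is at (355,330).

Run:
```python
from h import *
np.set_printoptions(precision=4,suppress=True)
c=capture("wrist")
for nm,pts in (("A",[(268,153),(322,153),(319,243),(269,242)]),("B",[(482,237),(532,233),(528,312),(479,316)])):
    P=np.array([at(c,p,.056) for p in pts])[:,:2];b=(P[0]+P[1])/2;n=(P[2]+P[3])/2;a=(n-b)/np.linalg.norm(n-b)
    print(nm,"base",b,"len",np.linalg.norm(n-b),"w",np.linalg.norm(P[0]-P[1]),np.linalg.norm(P[2]-P[3]),"az",np.degrees(np.arctan2(a[1],a[0])),"mid",b+.07*a)
    w=P[1]-P[0]; print("perp az",np.degrees(np.arctan2(w[1],w[0])))
print("captip A",at(c,(292,272),.028),"jar foot~",at(c,(351,305),0),"jar top",at(c,(358,335),.058))
```

```text
A base [ 0.5211 -0.13  ] len 0.09498244532756528 w 0.05291738277299886 0.052851379628363546 az -148.4558852122073 mid [ 0.4615 -0.1666]
perp az -58.53076240350166
B base [ 0.5637 -0.365 ] len 0.09618110880639374 w 0.05125376360438058 0.053847045010735284 az -140.62272334345883 mid [ 0.5096 -0.4094]
perp az -53.43056419397835
captip A [ 0.3977 -0.2048  0.028 ] jar foot~ [ 0.3854 -0.3031  0.    ] jar top [ 0.3822 -0.3022  0.058 ]
```

Run:
```python
import numpy as np
D=[(.264,1.604,.264,.621,.231),(-.0114,2.0054,.4689,.2033,.1855),(-.0691,1.8775,.5002,-.1259,.2803)]
A=[];b=[]
for q2,q3,x,y,z in D:
    A+=[[1,0,np.sin(q2),np.sin(q2+q3)],[0,1,np.cos(q2),np.cos(q2+q3)]];b+=[np.sqrt(x*x+y*y-.025**2),z]
s=np.linalg.lstsq(np.array(A),np.array(b),rcond=None);print(s)
```

```text
(array([ 0.01720223, -0.10003523,  0.5101239 ,  0.54802286]), array([1.99915939e-06]), np.int32(4), array([2.59583618, 2.28480972, 0.17993492, 0.09435304]))
```

>>> {"api": "apply_moves", "payload": {"plan": [{"travel": [0, 0, 0], "angular": [0, 6, 0]}, {"travel": [0, 0, 0], "angular": [0, 6, 0]}, {"travel": [0, 0, 0], "angular": [0, 6, 0]}, {"travel": [0, 0, 0], "angular": [0, 2, 0]}, {"travel": [0, 0, 0], "angular": [0, 0, 0]}, {"travel": [0, 0, 0], "angular": [0, 0, 0]}]}}

```text
clock: 17.03
eef_pos: [0.4997, -0.124, 0.279]
eef_rot: [[0.802, 0.522, 0.29], [0.49, -0.853, 0.179], [0.341, -0.001, -0.94]]
contact_force: [0.1, -0.1, -0.1]
gripper_width: 0.997
finger_force: 0.0
```

Run:
```python
from h import *
print(pose().round(4).tolist(),observe()["q"].round(4).tolist())
```

```text
[[0.8021, 0.5218, 0.2904, 0.4997], [0.4903, -0.8531, 0.1785, -0.124], [0.3409, -0.0008, -0.9401, 0.279], [0.0, 0.0, 0.0, 1.0]] [-0.4933, -0.2118, 2.0418, 0.3285, 1.1522, 0.4182]
```

```bash
cat > kin.py <<'E'
import numpy as np
from scipy.optimize import least_squares
from scipy.spatial.transform import Rotation as Ro
LIM=np.array([[-2.63,2.63],[-.94,2.18],[.31,2.57],[-1.31,4.45],[0,2.66],[-2.55,2.55]])
def E(s,*a): return Ro.from_euler(s,a[0] if len(a)==1 else a).as_matrix()
P=[.0172,.15,.5101,.548,.25,.025]
def fk(q,P=None):
    r0,h,a2,d4,L,e=PF if P is None else P
    A=E('z',q[0]);F=E('y',q[1]+q[2]);W=F@E('z',q[3])@E('y',q[4])
    p=A@(np.array([r0,e,h])+E('y',q[1])@[0,0,a2]+F@[0,0,d4]+W@[0,0,L])
    return p,A@W@E('z',q[5])@E('z',np.pi/2)
D=[([1.132,.264,1.604,0,1.274,-.037],[.264,.621,.231],None),([.3598,-.0114,2.0054,0,1.1476,.4436],[.4689,.2033,.1855],None),
([-.295,-.0691,1.8775,.0002,1.3316,.7294],[.5002,-.1259,.2803],None),([-.4933,-.2118,2.0418,.3285,1.1522,.4182],[.4997,-.124,.279],None)]
PF=least_squares(lambda P:np.concatenate([fk(q,P)[0]-p for q,p,_ in D]),P).x
def ik(p,R,q0):
    f=lambda q:np.r_[(fk(q)[0]-p)*5,(Ro.from_matrix(fk(q)[1].T@R)).as_rotvec()]
    s=least_squares(f,np.clip(q0,LIM[:,0]+1e-3,LIM[:,1]-1e-3),bounds=(LIM[:,0],LIM[:,1]));return s.x,np.linalg.norm(s.fun)
E
python3 - <<'E'
from kin import *
np.set_printoptions(precision=3,suppress=True)
print(PF,[np.linalg.norm(fk(q)[0]-p) for q,p,_ in D]);print(fk(D[3][0])[1])
# candidate final poses
az=lambda d:np.array([np.cos(np.radians(d)),np.sin(np.radians(d)),0])
def final(head,phi,pos): # tool z heading head, phi below horizontal, tool y left of heading
    h=az(head);z=h*np.cos(np.radians(phi))-np.array([0,0,1])*np.sin(np.radians(phi));y=az(head+90)
    R=np.c_[np.cross(y,z),y,z];return pos+z*.019,R
d0=np.array([.6267,.189,0]);ex=az(-4.8);ey=az(85.2)
import itertools
for head in (-4.8,40,85.2,-94.8):
  for phi in (15,30):
    for dy in (-.09,.05):
      p,R=final(head,phi,d0+ey*dy+[0,0,.10]);best=[]
      for q4,q6 in itertools.product((-1,.5,1.5,3.1,4),(-2,-1,0,1,2)):
        q,e=ik(p,R,[0.2,0,2.2,q4,.7,q6])
        if e<2e-3 and not any(np.abs(q-b).max()<.05 for b in best): best.append(q)
      print(head,phi,dy,*best)
E
```

```text
[0.018 0.246 0.511 0.547 0.348 0.025] [np.float64(0.0008934669906729447), np.float64(0.0006492683774714118), np.float64(0.0005637998639491978), np.float64(9.527103591143762e-05)]
[[ 0.802  0.522  0.29 ]
 [ 0.49  -0.853  0.179]
 [ 0.341 -0.001 -0.94 ]]
-4.8 15 -0.09 [0.318 0.386 2.541 3.576 1.113 1.478]
-4.8 15 0.05 [0.64  0.454 2.374 3.952 1.082 1.337]
-4.8 30 -0.09 [0.282 0.17  2.492 3.707 0.616 1.282]
-4.8 30 0.05 [0.59  0.281 2.334 4.159 0.688 1.054]
40 15 -0.09 [-0.336  0.436  2.417  2.02   1.171  1.84 ]
40 15 0.05 [0.025 0.435 2.419 2.395 1.09  1.772]
40 30 -0.09 [-0.267  0.246  2.386  1.828  0.827  2.147]
40 30 0.05 [0.074 0.255 2.372 2.198 0.675 2.048]
85.2 15 -0.09 [-0.391  0.672  1.901  1.175  1.51   2.111]
85.2 15 0.05 [-0.169  0.648  1.951  1.362  1.39   2.121]
85.2 30 -0.09 [-0.34   0.529  1.926  1.044  1.321  2.256]
85.2 30 0.05 [-0.115  0.51   1.959  1.204  1.187  2.307]
-94.8 15 -0.09 [ 0.539  0.838  1.562 -0.925  1.762  0.978]
-94.8 15 0.05 [ 0.672  0.97   1.295 -0.846  1.922  0.933]
-94.8 30 -0.09 [ 0.504  0.7    1.62  -0.805  1.582  0.916]
-94.8 30 0.05 [ 0.644  0.835  1.371 -0.715  1.738  0.915]
```

The kinematic fit is good to under 1 mm. A leftover 28° lean at grasp plus a heading of -95° at placement needs only a 53° yaw and keeps all joints mid-range. Computing the grasp of A.

```bash
cat >> h.py <<'E'
az=lambda d:np.array([np.cos(np.radians(d)),np.sin(np.radians(d)),0])
UP=np.array([0,0,1.])
def grasp(base,a,phi=28,g=.085,zg=.031): # lying bottle: base end (x,y), axis azimuth a
    A=az(a);z=-UP*np.cos(np.radians(phi))-A*np.sin(np.radians(phi));y=az(a+90);R=np.c_[np.cross(y,z),y,z]
    p=np.r_[base,zg]+A*g+z*.019;return mk(p,R)
D0=np.array([.6267,.189,0]);EX=az(-4.8);EY=az(85.2)
def place(dx,dy,phi=28,g=.085,lift=0,head=-94.8):
    h=az(head);z=h*np.cos(np.radians(phi))-UP*np.sin(np.radians(phi));y=az(head+90);R=np.c_[np.cross(y,z),y,z]
    return mk(D0+EX*dx+EY*dy+UP*(.02+g+lift)+z*.019,R)
def back(T,d): B=T.copy();B[:3,3]-=T[:3,2]*d;return B
E
python3 - <<'E'
from h import *
G=grasp([.523,-.129],-148.5);print(G.round(3))
C=rows(pose(),back(G,.1));C=rows(C,G,mm=20)
E
```

```text
[[ 0.753  0.522  0.4    0.458]
 [ 0.461 -0.853  0.245 -0.169]
 [ 0.469  0.    -0.883  0.014]
 [ 0.     0.     0.     1.   ]]
6 x travel [-27.8, 2.8, 20.1] angular [-0.0, 1.34, -0.01]
5 x travel [-0.0, -0.0, 20.0] angular [-0.0, 0.01, -0.0]
```

>>> {"api": "apply_moves", "payload": {"plan": [{"travel": [-27.8, 2.8, 20.1], "angular": [0, 1.34, 0]}, {"travel": [-27.8, 2.8, 20.1], "angular": [0, 1.34, 0]}, {"travel": [-27.8, 2.8, 20.1], "angular": [0, 1.34, 0]}, {"travel": [-27.8, 2.8, 20.1], "angular": [0, 1.34, 0]}, {"travel": [-27.8, 2.8, 20.1], "angular": [0, 1.34, 0]}, {"travel": [-27.8, 2.8, 20.1], "angular": [0, 1.34, 0]}, {"travel": [0, 0, 0], "angular": [0, 0, 0]}, {"travel": [0, 0, 0], "angular": [0, 0, 0]}]}}

```text
clock: 17.7
eef_pos: [0.4183, -0.1926, 0.1012]
eef_rot: [[0.755, 0.521, 0.398], [0.458, -0.854, 0.249], [0.469, -0.006, -0.883]]
contact_force: [-0.0, 0.5, 0.1]
gripper_width: 0.996
finger_force: 0.0
```

Run:
```python
from h import *
G=grasp([.523,-.129],-148.5);print(pose().round(3));rows(pose(),G,mm=20)
c=capture("wrist");save("A2",c["img"])
for s in((0,.028),(0,-.028),(.1,.028),(.1,-.028)):
    b=np.r_[.523,-.129,.056]+az(-148.5)*s[0]+az(-58.5)*s[1];print(proj(c,b).round())
```

```text
[[ 0.755  0.521  0.398  0.418]
 [ 0.458 -0.854  0.249 -0.193]
 [ 0.469 -0.006 -0.883  0.101]
 [ 0.     0.     0.     1.   ]]
5 x travel [0.0, 0.1, 19.7] angular [-0.05, 0.01, -0.05]
[326.  69.]
[233.  69.]
[330. 235.]
[229. 235.]
```

View pics/A2.png

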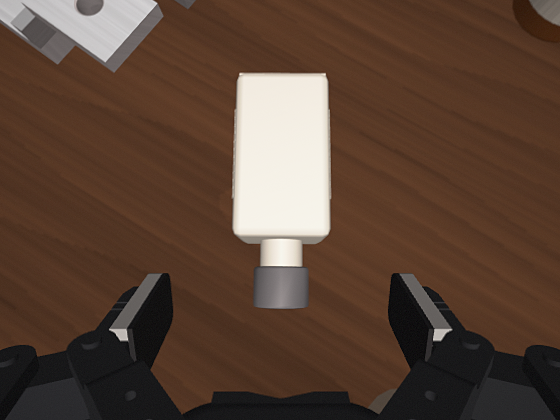

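The picture shows bottle A squarely between the fingers, base edge at row 72, sides at columns 234–330, within 2 mm of prediction. Going in, gripping and lifting.

>>> {"api": "apply_moves", "payload": {"plan": [{"travel": [0, 0.1, 19.7], "angular": [0, 0, 0]}, {"travel": [0, 0.1, 19.7], "angular": [0, 0, 0]}, {"travel": [0, 0.1, 19.7], "angular": [0, 0, 0]}, {"travel": [0, 0.1, 19.7], "angular": [0, 0, 0]}, {"travel": [0, 0, 18], "angular": [0, 0, 0]}, {"travel": [0, 0, 0], "angular": [0, 0, 0]}, {"travel": [0, 0, 0], "angular": [0, 0, 0]}]}}

```text
clock: 18.33
eef_pos: [0.4602, -0.17, 0.0189]
eef_rot: [[0.751, 0.524, 0.402], [0.463, -0.852, 0.246], [0.471, 0.001, -0.882]]
contact_force: [0.3, -0.4, -0.3]
gripper_width: 0.998
finger_force: 0.0
```

>>> {"api": "apply_moves", "payload": {"plan": [{"travel": [0, 0, 0], "angular": [0, 0, 0]}, {"travel": [0, 0, 0], "angular": [0, 0, 0]}, {"travel": [0, 0, 0], "angular": [0, 0, 0]}, {"travel": [0, 0, 0], "angular": [0, 0, 0]}, {"travel": [0, 0, 0], "angular": [0, 0, 0]}], "jaw": 20}}

```text
clock: 18.75
eef_pos: [0.4592, -0.1713, 0.0193]
eef_rot: [[0.752, 0.521, 0.404], [0.46, -0.853, 0.244], [0.472, 0.002, -0.882]]
contact_force: [-0.7, 1.1, 6.5]
gripper_width: 0.647
finger_force: 63.4
```

Run:
```python
from h import *
s=observe();print(pose().round(4),s["gripper_width"]*85.4,s["finger_force"],s["contact_force"])
```

```text
[[ 0.7519  0.5212  0.4036  0.4592]
 [ 0.4604 -0.8534  0.2444 -0.1713]
 [ 0.4718  0.0021 -0.8817  0.0193]
 [ 0.      0.      0.      1.    ]] 55.28813679127012 63.44950318336487 [-0.74116994  1.10770315  6.49632145]
```

```bash
cat > plan.py <<'E'
from h import *
from kin import ik,LIM
def seq(A,steps,q=None):
    """steps: list of (N,travel,angular); checks joint path; returns final pose"""
    q=observe()["q"] if q is None else q
    for N,t,r in steps:
        e=mk(np.array(t)/1000,Ro.from_rotvec(np.radians(r)).as_matrix());mx=0
        for _ in range(N):
            A=A@e;q2,err=ik(A[:3,3],A[:3,:3],q);mx=np.maximum(mx,np.abs(q2-q)*12/np.array([2.57,2.57,3.14,3.14,3.14,3.14]));q=q2
            if err>3e-3: print("ERR",err)
        print(N,t,r,"maxspeed",mx.max().round(2),"q",q.round(2),"pos",A[:3,3].round(3))
    return A
def rel(A,B,mm=36,deg=6.5):
    D=np.linalg.inv(A)@B;t=D[:3,3]*1000;r=np.degrees(Ro.from_matrix(D[:3,:3]).as_rotvec());N=int(max(1,np.ceil(np.linalg.norm(t)/mm),np.ceil(np.linalg.norm(r)/deg)))
    return [(N,np.round(t/N,1).tolist(),np.round(r/N,2).tolist())]
E
python3 - <<'E'
from plan import *
A=pose()
A=seq(A,[(5,[16.5,0,-30.9],[0,0,0]),(9,[0,0,0],[2.82,.01,-5.26]),(14,[0,0,0],[0,-6.43,0])])
q=None
P=place(.0015,-.042,g=.0846)
print(A.round(3));print(P.round(3))
Q=P.copy();Q[2,3]+=.1
print(rel(A,Q))
E
```

```text
5 [16.5, 0, -30.9] [0, 0, 0] maxspeed 0.31 q [-0.74 -0.19  2.23  0.56  1.03  0.01] pos [ 0.459 -0.171  0.194]
9 [0, 0, 0] [2.82, 0.01, -5.26] maxspeed 0.39 q [-0.69  0.1   1.95  0.41  1.4  -0.74] pos [ 0.459 -0.171  0.194]
14 [0, 0, 0] [0, -6.43, 0] maxspeed 0.52 q [ 0.22  0.2   2.17 -1.02  1.42  0.83] pos [ 0.459 -0.171  0.194]
[[ 0.041  0.996 -0.074  0.459]
 [ 0.47  -0.085 -0.879 -0.171]
 [-0.882  0.001 -0.471  0.194]
 [ 0.     0.     0.     1.   ]]
[[ 0.039  0.996 -0.074  0.623]
 [ 0.468 -0.084 -0.88   0.13 ]
 [-0.883  0.    -0.469  0.096]
 [ 0.     0.     0.     1.   ]]
[(10, [14.7, 13.8, -27.8], [-0.0, -0.01, -0.01])]
```

All feasible. Executing lift, yaw, pitch and translate.

>>> {"api": "apply_moves", "payload": {"plan": [{"travel": [16.5, 0, -30.9], "angular": [0, 0, 0]}, {"travel": [16.5, 0, -30.9], "angular": [0, 0, 0]}, {"travel": [16.5, 0, -30.9], "angular": [0, 0, 0]}, {"travel": [16.5, 0, -30.9], "angular": [0, 0, 0]}, {"travel": [16.5, 0, -30.9], "angular": [0, 0, 0]}, {"travel": [0, 0, 0], "angular": [0, 0, 0]}]}}

```text
clock: 19.25
eef_pos: [0.4616, -0.1738, 0.2013]
eef_rot: [[0.749, 0.52, 0.411], [0.463, -0.854, 0.236], [0.474, 0.014, -0.88]]
contact_force: [0.7, -2.3, -1.8]
gripper_width: 0.653
finger_force: 66.6
```

>>> {"api": "apply_moves", "payload": {"plan": [{"travel": [0, 0, 0], "angular": [2.82, 0, -5.26]}, {"travel": [0, 0, 0], "angular": [2.82, 0, -5.26]}, {"travel": [0, 0, 0], "angular": [2.82, 0, -5.26]}, {"travel": [0, 0, 0], "angular": [2.82, 0, -5.26]}, {"travel": [0, 0, 0], "angular": [2.82, 0, -5.26]}, {"travel": [0, 0, 0], "angular": [2.82, 0, -5.26]}, {"travel": [0, 0, 0], "angular": [2.82, 0, -5.26]}, {"travel": [0, 0, 0], "angular": [2.82, 0, -5.26]}]}}

```text
clock: 19.92
eef_pos: [0.4573, -0.171, 0.1914]
eef_rot: [[0.164, 0.983, 0.083], [0.867, -0.184, 0.463], [0.47, -0.003, -0.883]]
contact_force: [0.3, -0.5, -3.5]
gripper_width: 0.649
finger_force: 66.5
```

>>> {"api": "apply_moves", "payload": {"plan": [{"travel": [0, 0, 0], "angular": [2.82, 0, -5.26]}, {"travel": [0, 0, 0], "angular": [0, -6.43, 0]}, {"travel": [0, 0, 0], "angular": [0, -6.43, 0]}, {"travel": [0, 0, 0], "angular": [0, -6.43, 0]}, {"travel": [0, 0, 0], "angular": [0, -6.43, 0]}, {"travel": [0, 0, 0], "angular": [0, -6.43, 0]}, {"travel": [0, 0, 0], "angular": [0, -6.43, 0]}, {"travel": [0, 0, 0], "angular": [0, -6.43, 0]}]}}

```text
clock: 20.58
eef_pos: [0.458, -0.1706, 0.193]
eef_rot: [[0.082, 0.996, -0.025], [0.952, -0.085, -0.295], [-0.296, 0.0, -0.955]]
contact_force: [-1.3, 0.4, -4.7]
gripper_width: 0.65
finger_force: 66.0
```

>>> {"api": "apply_moves", "payload": {"plan": [{"travel": [0, 0, 0], "angular": [0, -6.43, 0]}, {"travel": [0, 0, 0], "angular": [0, -6.43, 0]}, {"travel": [0, 0, 0], "angular": [0, -6.43, 0]}, {"travel": [0, 0, 0], "angular": [0, -6.43, 0]}, {"travel": [0, 0, 0], "angular": [0, -6.43, 0]}, {"travel": [0, 0, 0], "angular": [0, -6.43, 0]}, {"travel": [0, 0, 0], "angular": [0, -6.43, 0]}, {"travel": [0, 0, 0], "angular": [0, 0, 0]}]}}

```text
clock: 21.25
eef_pos: [0.4558, -0.1691, 0.1871]
eef_rot: [[0.028, 0.997, -0.078], [0.468, -0.082, -0.88], [-0.883, -0.012, -0.469]]
contact_force: [-0.5, -0.2, -6.2]
gripper_width: 0.649
finger_force: 66.2
```

Run:
```python
from plan import *
A=pose();P=place(.0015,-.042,g=.0846);Q=P.copy();Q[2,3]+=.07
s=observe();print(A.round(3),s["q"].round(2),s["gripper_width"]*85.4)
st=rel(A,Q,mm=30);seq(A,st)
```

```text
[[ 0.028  0.997 -0.078  0.456]
 [ 0.468 -0.082 -0.88  -0.169]
 [-0.883 -0.012 -0.469  0.187]
 [ 0.     0.     0.     1.   ]] [ 0.23  0.2   2.16 -1.01  1.43  0.81] 55.40831807111938
12 [13.6, 11.9, -22.2] [-0.02, 0.0, 0.06] maxspeed 0.26 q [ 0.56  0.67  1.52 -0.8   1.73  0.85] pos [0.624 0.13  0.167]
```

>>> {"api": "apply_moves", "payload": {"plan": [{"travel": [13.6, 11.9, -22.2], "angular": [0, 0, 0.06]}, {"travel": [13.6, 11.9, -22.2], "angular": [0, 0, 0.06]}, {"travel": [13.6, 11.9, -22.2], "angular": [0, 0, 0.06]}, {"travel": [13.6, 11.9, -22.2], "angular": [0, 0, 0.06]}, {"travel": [13.6, 11.9, -22.2], "angular": [0, 0, 0.06]}, {"travel": [13.6, 11.9, -22.2], "angular": [0, 0, 0.06]}, {"travel": [13.6, 11.9, -22.2], "angular": [0, 0, 0.06]}, {"travel": [13.6, 11.9, -22.2], "angular": [0, 0, 0.06]}]}}

```text
clock: 21.92
eef_pos: [0.5718, 0.0293, 0.1801]
eef_rot: [[0.047, 0.996, -0.077], [0.474, -0.09, -0.876], [-0.879, 0.005, -0.476]]
contact_force: [0.3, 0.3, -4.1]
gripper_width: 0.645
finger_force: 66.5
```

>>> {"api": "apply_moves", "payload": {"plan": [{"travel": [13.6, 11.9, -22.2], "angular": [0, 0, 0.06]}, {"travel": [13.6, 11.9, -22.2], "angular": [0, 0, 0.06]}, {"travel": [13.6, 11.9, -22.2], "angular": [0, 0, 0.06]}, {"travel": [13.6, 11.9, -22.2], "angular": [0, 0, 0.06]}, {"travel": [0, 0, 0], "angular": [0, 0, 0]}, {"travel": [0, 0, 0], "angular": [0, 0, 0]}, {"travel": [0, 0, 0], "angular": [0, 0, 0]}]}}

```text
clock: 22.5
eef_pos: [0.6277, 0.1271, 0.1743]
eef_rot: [[0.05, 0.996, -0.077], [0.47, -0.091, -0.878], [-0.881, 0.008, -0.473]]
contact_force: [-0.9, 0.1, -4.3]
gripper_width: 0.65
finger_force: 66.5
```

Run:
```python
from plan import *
A=pose();P=place(.0015,-.042,g=.0846);print(A.round(3),P[:3,3].round(3),observe()["contact_force"])
st=rel(A,P,mm=15);seq(A,st)
c=capture("side");d=capture("top");w=capture("wrist");S=lambda i:cv2.resize(i,(400,300),interpolation=cv2.INTER_CUBIC)
save("pl",np.vstack([np.hstack([S(c["img"][90:240,200:400]),S(d["img"][130:250,130:290])]),np.hstack([S(w["img"]),S(w["img"])])])[:600])
b=D0+EX*.0015+EY*(-.05)
print("side deck base exp",proj(c,b+UP*.09),proj(c,b+UP*.23))
```

```text
[[ 0.05   0.996 -0.077  0.628]
 [ 0.47  -0.091 -0.878  0.127]
 [-0.881  0.008 -0.473  0.174]
 [ 0.     0.     0.     1.   ]] [0.623 0.13  0.096] [-0.94750375  0.06872827 -4.27638761]
6 [11.8, -0.9, 5.8] [-0.03, -0.04, -0.1] maxspeed 0.08 q [ 0.56  0.76  1.53 -0.79  1.66  0.92] pos [0.623 0.13  0.095]
side deck base exp [296.21247562 150.81038853] [297.04539082 111.03556047]
```

View pics/pl.png

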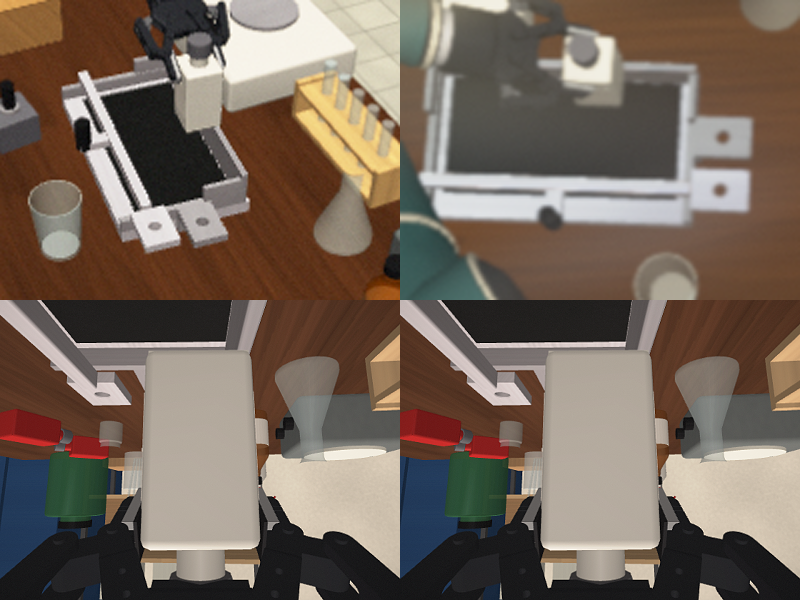

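The picture shows the bottle held upright (side view around (200,80) in the crop), square to the fence and over the lane. Lowering it.

>>> {"api": "apply_moves", "payload": {"plan": [{"travel": [11.8, -0.9, 5.8], "angular": [0, 0, -0.1]}, {"travel": [11.8, -0.9, 5.8], "angular": [0, 0, -0.1]}, {"travel": [11.8, -0.9, 5.8], "angular": [0, 0, -0.1]}, {"travel": [11.8, -0.9, 5.8], "angular": [0, 0, -0.1]}, {"travel": [11.0, -0.9, 5.4], "angular": [0, 0, -0.1]}, {"travel": [0, 0, 0], "angular": [0, 0, 0]}, {"travel": [0, 0, 0], "angular": [0, 0, 0]}, {"travel": [0, 0, 0], "angular": [0, 0, 0]}]}}

```text
clock: 23.32
eef_pos: [0.6232, 0.1301, 0.1409]
eef_rot: [[0.064, 0.995, -0.08], [0.437, -0.1, -0.894], [-0.897, 0.022, -0.441]]
contact_force: [-29.8, 11.3, 89.1]
gripper_width: 0.647
finger_force: 84.8
```

Run:
```python
from plan import *
A=pose();P=place(.0015,-.042,g=.0846);print(A.round(4),P[:3,3].round(3),observe()["contact_force"])
st=rel(A,P,mm=6);print(st)
```

```text
[[ 0.0635  0.9948 -0.08    0.6232]
 [ 0.437  -0.0998 -0.8939  0.1301]
 [-0.8972  0.0218 -0.4411  0.1409]
 [ 0.      0.      0.      1.    ]] [0.623 0.13  0.096] [-29.82486168  11.34231063  89.12814351]
[(8, [5.1, -0.1, 2.5], [-0.03, 0.23, -0.19])]
```

Contact occurred too early (89 N), so I'm backing up at once.

>>> {"api": "apply_moves", "payload": {"plan": [{"travel": [-10, 0, -5], "angular": [0, 0, 0]}, {"travel": [-10, 0, -5], "angular": [0, 0, 0]}, {"travel": [-10, 0, -5], "angular": [0, 0, 0]}, {"travel": [-10, 0, -5], "angular": [0, 0, 0]}, {"travel": [-10, 0, -5], "angular": [0, 0, 0]}, {"travel": [0, 0, 0], "angular": [0, 0, 0]}, {"travel": [0, 0, 0], "angular": [0, 0, 0]}]}}

```text
clock: 23.9
eef_pos: [0.6237, 0.1289, 0.1645]
eef_rot: [[0.041, 0.996, -0.076], [0.469, -0.086, -0.879], [-0.882, 0.001, -0.471]]
contact_force: [0.9, -0.1, -4.7]
gripper_width: 0.646
finger_force: 77.8
```

Run:
```python
from plan import *
np.set_printoptions(precision=4,suppress=True)
A=pose();print(A.round(3),observe()["contact_force"],observe()["gripper_width"])
d=capture("top");c=capture("side");w=capture("wrist")
g=cv2.cvtColor(d["img"],cv2.COLOR_RGB2GRAY).astype(int)
for x in (225,235,242): print(x,g[145:225,x].tolist())
for nm,k in (("top",d),("side",c)):
    for dx,z in((0,.02),(.032,.02),(.032,.075),(-.102,.062),(-.118,.062)):
        print(nm,dx,z,[proj(k,D0+EX*dx+EY*y+UP*z).round(1).tolist() for y in (-.15,-.1,0.1)])
for n in("bottle1_mid",):
    u=[pinpoint(n,k) for k in(d,c)];print([[(round(r["p"],2),r["position"]) for r in v[:3]] for v in u])
save("pl2",np.hstack([cv2.resize(w["img"],(400,300)),cv2.resize(c["img"][90:240,200:400],(400,300),interpolation=cv2.INTER_CUBIC)]))
m=cut_out("bottle1_mid",w)
for r in m[:2]:
    ys,xs=np.where(r["mask"]);print(r["p"],r["box"])
gw=cv2.cvtColor(w["img"],cv2.COLOR_RGB2GRAY).astype(int);print(gw[40:100:2,270].tolist());print(gw[150,180:380:4].tolist())
```

```text
[[ 0.041  0.996 -0.076  0.624]
 [ 0.469 -0.086 -0.879  0.129]
 [-0.882  0.001 -0.471  0.165]
 [ 0.     0.     0.     1.   ]] [ 0.8597 -0.0804 -4.6586] 0.645500759099801
225 [85, 88, 86, 88, 86, 84, 83, 84, 86, 112, 155, 172, 166, 127, 103, 101, 107, 112, 91, 73, 70, 71, 71, 71, 72, 72, 73, 73, 73, 73, 74, 73, 73, 72, 72, 73, 72, 72, 72, 72, 71, 70, 70, 70, 70, 69, 68, 69, 68, 69, 68, 68, 68, 68, 68, 72, 121, 191, 211, 212, 211, 200, 153, 110, 140, 188, 205, 205, 203, 202, 202, 201, 197, 186, 148, 112, 99, 96, 98, 96]
235 [86, 86, 88, 86, 85, 82, 81, 83, 85, 100, 136, 162, 159, 127, 104, 101, 100, 96, 84, 71, 68, 68, 69, 69, 70, 70, 71, 70, 70, 72, 71, 72, 71, 71, 71, 71, 71, 70, 70, 70, 70, 70, 70, 68, 69, 70, 68, 69, 70, 70, 68, 69, 70, 69, 70, 72, 112, 176, 203, 208, 208, 196, 147, 104, 125, 179, 199, 200, 199, 199, 198, 198, 194, 186, 154, 121, 101, 97, 97, 97]
242 [86, 87, 86, 86, 83, 82, 81, 82, 85, 91, 118, 157, 163, 138, 111, 99, 99, 104, 119, 126, 137, 143, 141, 141, 144, 154, 161, 163, 163, 163, 164, 165, 164, 164, 167, 171, 174, 172, 171, 174, 179, 183, 186, 187, 189, 194, 
[... 604 characters left out ...]
, 138.1]]
side 0.032 0.075 [[318.3, 173.7], [311.9, 162.9], [288.8, 124.3]]
side -0.102 0.062 [[273.8, 187.7], [268.3, 176.5], [248.6, 136.2]]
side -0.118 0.062 [[268.4, 189.0], [263.0, 177.7], [243.7, 137.2]]
[[(0.87, [390.8, 188.7])], [(0.9, [364.6, 325.9])]]
0.64 [155.9, 190.2, 33.1, 36.2]
0.29 [94.5, 81.9, 188.9, 163.8]
[32, 35, 33, 34, 33, 32, 34, 34, 32, 34, 33, 35, 36, 35, 35, 33, 17, 201, 216, 219, 149, 116, 118, 115, 115, 132, 147, 155, 162, 169]
[216, 91, 91, 71, 72, 70, 66, 156, 157, 164, 173, 172, 173, 171, 172, 173, 172, 173, 173, 174, 172, 172, 172, 173, 173, 173, 174, 173, 173, 173, 173, 173, 172, 173, 172, 173, 172, 173, 173, 172, 172, 172, 172, 169, 161, 153, 63, 68, 70, 72]
```

Fence geometry matches the image. The cause was my path: I started the descent about 5 mm too far toward the fence, so the bottle's base landed on its top edge. The bottle may have slipped a little in the grip, so I'll measure that.

Run:
```python
from plan import *
np.set_printoptions(precision=4,suppress=True)
w=capture("wrist");g=cv2.cvtColor(w["img"],cv2.COLOR_RGB2GRAY).astype(int)
for col in (240,280,320): 
    d=np.diff(g[:,col]);print(col,[(int(i),int(d[i])) for i in np.where(abs(d)>12)[0] if 50<i<400])
for row in (100,150,200,250,300,330): 
    d=np.diff(g[row]);print(row,[(int(i),int(d[i])) for i in np.where(abs(d)>25)[0] if 170<i<400])
A=pose()
# bottle model: base->cap = -toolx rotated; before: base at along .0747 from TCP on axis; axis offset .0087 behind TCP
phi=np.radians(28.15)
up=-A[:3,0]*np.cos(phi)-A[:3,2]*np.sin(phi); hd=A[:3,2]*np.cos(phi)-A[:3,0]*np.sin(phi)
for slip in(0,4,8):
  for tilt in (-4,0,4):
    R=Ro.from_rotvec(np.radians(tilt)*A[:3,1]).as_matrix();u,h=R@up,R@hd
    c=A[:3,3]-.019*A[:3,2]; base=c+R@((.019*A[:3,2]-.0087*hd)-up*(.0747-slip/1000)) 
    f=lambda z,y:proj(w,base+u*z-h*.028+A[:3,1]*y).round(1).tolist()
    print(slip,tilt,"baseedge",f(0,0),"neckedge",f(.1,0), "w",f(.05,-.028)[0],f(.05,.028)[0])
print(up,hd)
```

```text
240 [(70, -16), (71, 95), (72, 86), (73, 19), (78, -43), (79, -61), (89, 24), (375, -20), (376, -43), (390, -67), (391, -108), (392, 16)]
280 [(70, -15), (71, 93), (72, 88), (73, 22), (78, -40), (79, -65), (90, 16), (91, 17), (377, -44), (396, -15), (397, -68), (398, -82), (399, 13)]
320 [(70, -14), (71, 95), (72, 86), (73, 22), (78, -41), (79, -61), (91, 23), (92, 15), (378, -19), (390, -79), (391, -134), (392, 20)]
100 [(359, -80)]
150 [(182, -58), (183, -49), (206, 57), (361, -30), (362, -49)]
200 [(203, 56), (362, 38), (377, -71), (387, -43), (399, 27)]
250 [(172, -29), (201, -30), (363, -58), (364, -30), (365, 54), (366, 66), (372, 26), (373, 44)]
300 [(174, 56), (189, -27), (190, -52), (197, 42), (198, 67), (199, 33), (361, -27), (362, -123), (369, 34), (370, 55), (385, -41), (386, -38), (398, 27), (399, 98)]
330 [(196, 81), (197, 54), (362, -76), (363, -48)]
0 -4 baseedge [279.0, 73.3] neckedge [278.7, 356.1] w 197.7 360.0
0 0 baseedge [278.9, 67.8] neckedge [278.7, 360.2] w 196.0 361.6
0 4 baseedge [278.9, 62.9] neckedge [278.8, 363.9] w 194.3 363.3
4 -4 baseedge [279.0, 82.8] neckedge [278.7, 370.0] w 197.1 360.6
4 0 baseedge [278.9, 78.0] neckedge [278.7, 373.8] w 195.5 362.1
4 4 baseedge [278.9, 74.0] neckedge [278.8, 377.2] w 194.0 363.6
8 -4 baseedge [278.9, 92.3] neckedge [278.7, 384.2] w 196.4 361.3
8 0 baseedge [278.9, 88.3] neckedge [278.7, 387.7] w 195.0 362.6
8 4 baseedge [278.9, 85.1] neckedge [278.7, 390.6] w 193.7 363.9
[0.0002 0.0018 1.    ] [-0.0863 -0.9963  0.0019]
```

Slip is about 5 mm and tilt about 1°, which is harmless. I'll re-centre at dx = -5 mm first and then lower straight.

Run:
```python
from plan import *
A=pose();P=place(-.005,-.042,g=.0786)
Q=P.copy();Q[2,3]=A[2,3];st=rel(A,Q,mm=6);B=seq(A,st)
Q[2,3]=P[2,3]+.006;print(P[:3,3]);seq(B,rel(B,Q,mm=12))
```

```text
2 [0.3, -3.4, -0.6] [-0.07, -0.02, -0.03] maxspeed 0.06 q [ 0.56  0.66  1.53 -0.79  1.73  0.86] pos [0.617 0.131 0.165]
[0.61679929 0.13084852 0.08968004]
6 [10.1, 0.0, 5.4] [0.0, -0.0, -0.0] maxspeed 0.1 q [ 0.56  0.75  1.54 -0.78  1.66  0.93] pos [0.617 0.131 0.096]
```

>>> {"api": "apply_moves", "payload": {"plan": [{"travel": [0.3, -3.4, -0.6], "angular": [0, 0, 0]}, {"travel": [0.3, -3.4, -0.6], "angular": [0, 0, 0]}, {"travel": [0, 0, 0], "angular": [0, 0, 0]}, {"travel": [0, 0, 0], "angular": [0, 0, 0]}, {"travel": [10.1, 0, 5.4], "angular": [0, 0, 0]}, {"travel": [10.1, 0, 5.4], "angular": [0, 0, 0]}, {"travel": [0, 0, 0], "angular": [0, 0, 0]}]}}

```text
clock: 24.83
eef_pos: [0.6156, 0.1303, 0.1388]
eef_rot: [[0.038, 0.996, -0.078], [0.468, -0.086, -0.879], [-0.883, -0.003, -0.47]]
contact_force: [-1.0, 0.8, -4.8]
gripper_width: 0.65
finger_force: 77.7
```

Run:
```python
from plan import *
A=pose();print(A[:3,3],observe()["contact_force"]);d=A[:2,3]-D0[:2];print(d@EX[:2],d@EY[:2])
```

```text
[0.61561499 0.13026436 0.13881951] [-0.9585062   0.8452291  -4.83598014]
-0.006131259107681425 -0.0594572110630418
```

No contact now, so I'll continue straight down.

>>> {"api": "apply_moves", "payload": {"plan": [{"travel": [10.1, 0, 5.4], "angular": [0, 0, 0]}, {"travel": [10.1, 0, 5.4], "angular": [0, 0, 0]}, {"travel": [10.1, 0, 5.4], "angular": [0, 0, 0]}, {"travel": [4, 0, 2.1], "angular": [0, 0, 0]}, {"travel": [0, 0, 0], "angular": [0, 0, 0]}, {"travel": [0, 0, 0], "angular": [0, 0, 0]}]}}

```text
clock: 25.33
eef_pos: [0.6169, 0.1306, 0.103]
eef_rot: [[0.041, 0.996, -0.076], [0.468, -0.086, -0.88], [-0.883, 0.0, -0.47]]
contact_force: [0.1, 0.4, -2.9]
gripper_width: 0.644
finger_force: 77.8
```

>>> {"api": "apply_moves", "payload": {"plan": [{"travel": [1.8, 0, 0.9], "angular": [0, 0, 0]}, {"travel": [1.8, 0, 0.9], "angular": [0, 0, 0]}, {"travel": [0, 0, 0], "angular": [0, 0, 0]}]}}

```text
clock: 25.58
eef_pos: [0.6172, 0.1311, 0.0997]
eef_rot: [[0.042, 0.996, -0.075], [0.469, -0.086, -0.879], [-0.882, 0.002, -0.471]]
contact_force: [-0.4, -0.1, -3.9]
gripper_width: 0.643
finger_force: 77.8
```

>>> {"api": "apply_moves", "payload": {"plan": [{"travel": [1.8, 0, 0.9], "angular": [0, 0, 0]}, {"travel": [1.8, 0, 0.9], "angular": [0, 0, 0]}, {"travel": [0.9, 0, 0.5], "angular": [0, 0, 0]}, {"travel": [0, 0, 0], "angular": [0, 0, 0]}, {"travel": [0, 0, 0], "angular": [0, 0, 0]}]}}

```text
clock: 26.0
eef_pos: [0.617, 0.131, 0.0945]
eef_rot: [[0.042, 0.996, -0.076], [0.469, -0.086, -0.879], [-0.882, 0.001, -0.471]]
contact_force: [0.2, 0.2, -4.9]
gripper_width: 0.649
finger_force: 77.8
```

>>> {"api": "apply_moves", "payload": {"plan": [{"travel": [1.8, 0, 0.9], "angular": [0, 0, 0]}, {"travel": [0, 0, 0], "angular": [0, 0, 0]}, {"travel": [0, 0, 0], "angular": [0, 0, 0]}]}}

```text
clock: 26.25
eef_pos: [0.617, 0.131, 0.0924]
eef_rot: [[0.041, 0.996, -0.076], [0.469, -0.086, -0.879], [-0.882, 0.001, -0.471]]
contact_force: [-0.0, 0.1, -3.7]
gripper_width: 0.649
finger_force: 77.8
```

>>> {"api": "apply_moves", "payload": {"plan": [{"travel": [1.3, 0, 0.7], "angular": [0, 0, 0]}, {"travel": [0, 0, 0], "angular": [0, 0, 0]}, {"travel": [0, 0, 0], "angular": [0, 0, 0]}]}}

```text
clock: 26.5
eef_pos: [0.617, 0.131, 0.091]
eef_rot: [[0.042, 0.996, -0.076], [0.469, -0.086, -0.879], [-0.882, 0.001, -0.471]]
contact_force: [0.4, 0.5, -3.4]
gripper_width: 0.644
finger_force: 77.8
```

>>> {"api": "apply_moves", "payload": {"plan": [{"travel": [1.3, 0, 0.7], "angular": [0, 0, 0]}, {"travel": [0, 0, 0], "angular": [0, 0, 0]}, {"travel": [0, 0, 0], "angular": [0, 0, 0]}]}}

```text
clock: 26.75
eef_pos: [0.6173, 0.1312, 0.0898]
eef_rot: [[0.042, 0.996, -0.075], [0.469, -0.086, -0.879], [-0.882, 0.002, -0.471]]
contact_force: [-0.1, 0.5, -2.4]
gripper_width: 0.65
finger_force: 78.0
```

>>> {"api": "apply_moves", "payload": {"plan": [{"travel": [0.9, 0, 0.5], "angular": [0, 0, 0]}, {"travel": [0, 0, 0], "angular": [0, 0, 0]}, {"travel": [0, 0, 0], "angular": [0, 0, 0]}]}}

```text
clock: 27.0
eef_pos: [0.6173, 0.1312, 0.0896]
eef_rot: [[0.042, 0.996, -0.075], [0.468, -0.086, -0.879], [-0.883, 0.002, -0.47]]
contact_force: [-0.6, 2.9, 1.2]
gripper_width: 0.648
finger_force: 77.9
```

Touchdown came at the expected height. Releasing and backing off along the tool.

>>> {"api": "apply_moves", "payload": {"plan": [{"travel": [0, 0, 0], "angular": [0, 0, 0]}, {"travel": [0, 0, 0], "angular": [0, 0, 0]}, {"travel": [0, 0, 0], "angular": [0, 0, 0]}, {"travel": [0, 0, 0], "angular": [0, 0, 0]}, {"travel": [0, 0, 0], "angular": [0, 0, 0]}], "jaw": 80}}

```text
clock: 27.42
eef_pos: [0.6171, 0.1309, 0.0885]
eef_rot: [[0.042, 0.996, -0.076], [0.469, -0.086, -0.879], [-0.882, 0.001, -0.471]]
contact_force: [-0.0, -0.2, 0.3]
gripper_width: 0.939
finger_force: 0.0
```

>>> {"api": "apply_moves", "payload": {"plan": [{"travel": [0, 0, -10], "angular": [0, 0, 0]}, {"travel": [0, 0, -20], "angular": [0, 0, 0]}, {"travel": [0, 0, -30], "angular": [0, 0, 0]}, {"travel": [0, 0, -30], "angular": [0, 0, 0]}, {"travel": [0, 0, -30], "angular": [0, 0, 0]}, {"travel": [0, 0, -20], "angular": [0, 0, 0]}, {"travel": [0, 0, 0], "angular": [0, 0, 0]}]}}

```text
clock: 28.0
eef_pos: [0.6288, 0.2591, 0.1575]
eef_rot: [[0.045, 0.997, -0.07], [0.473, -0.083, -0.877], [-0.88, 0.006, -0.475]]
contact_force: [0.8, 0.1, 0.0]
gripper_width: 0.937
finger_force: 0.0
```

Run:
```python
from plan import *
np.set_printoptions(precision=4,suppress=True)
print(pose(),observe()["q"])
d=capture("top");c=capture("side")
L=[]
for k in(d,c):
    g=k["img"].astype(int);m=((g.min(2)>150)&(g.max(2)-g.min(2)<45)).astype(np.uint8)
    n,l,st,ce=cv2.connectedComponentsWithStats(m)
    print([(s.tolist(),q.round(1).tolist()) for s,q in zip(st[1:],ce[1:]) if 150<s[4]<3000])
    print([(round(r["p"],2),np.round(r["position"]),at(k,r["position"],.028),at(k,r["position"],.09)) for r in pinpoint("bottle1_mid",k)[:4]])
b=D0+EX*(-.005)+EY*(-.051)
print([proj(k,b+UP*z).round() for k in (d,c) for z in (.02,.12,.16)])
save("mid",np.vstack([np.hstack([cv2.resize(d["img"][120:270,130:430],(600,300),interpolation=cv2.INTER_CUBIC)]),np.hstack([cv2.resize(c["img"][110:240,200:330],(300,300),interpolation=cv2.INTER_CUBIC),cv2.resize(c["img"][240:370,290:420],(300,300),interpolation=cv2.INTER_CUBIC)])]))
```

```text
[[ 0.0447  0.9965 -0.0701  0.6288]
 [ 0.4727 -0.0829 -0.8773  0.2591]
 [-0.8801  0.0061 -0.4748  0.1575]
 [ 0.      0.      0.      1.    ]] [ 0.6836  0.8118  1.2771 -0.7278  1.8686  0.8613]
[([309, 61, 47, 44, 1616], [331.7, 82.2]), ([198, 155, 49, 19, 255], [212.8, 164.1]), ([137, 161, 133, 59, 2486], [210.9, 202.8]), ([374, 166, 32, 37, 603], [390.6, 183.9]), ([74, 325, 31, 28, 205], [91.6, 340.9]), ([234, 365, 54, 55, 468], [261.5, 392.1]), ([0, 383, 8, 31, 177], [2.8, 397.9])]
[(0.63, array([393., 190.]), array([ 0.5331, -0.4222,  0.028 ]), array([ 0.5189, -0.4077,  0.09  ])), (0.53, array([261., 182.]), array([ 0.5793, -0.0133,  0.028 ]), array([ 0.5633, -0.0151,  0.09  ]))]
[([232, 125, 82, 89, 1666], [267.6, 177.8]), ([284, 139, 40, 39, 589], [299.1, 156.5]), ([28, 163, 60, 40, 299], [58.0, 189.1]), ([419, 193, 56, 41, 1734], [446.3, 212.8]), ([221, 205, 18, 14, 192], [229.6, 211.7]), ([383, 251, 17, 14, 176], [391.2, 257.1]), ([350, 294, 40, 52, 1092], [368.2, 317.2]), ([475, 323, 32, 45, 786], [490.4, 344.5]), ([391, 406, 38, 14, 285], [412.9, 414.6])]
[(0.6, array([363., 327.]), array([ 0.5309, -0.4231,  0.028 ]), array([ 0.5056, -0.452 ,  0.09  ])), (0.38, array([278., 202.]), array([0.5141, 0.0222, 0.028 ]), array([ 0.4898, -0.0348,  0.09  ]))]
[array([212., 174.]), array([207., 165.]), array([206., 161.]), array([294., 169.]), array([294., 143.]), array([295., 132.])]
```

Run:
```python
from plan import *
A=pose();Q=A.copy();Q[2,3]+=.13;s1=rel(A,Q,mm=33);B=seq(A,s1)
from kin import ik
q=ik(B[:3,3],B[:3,:3],observe()["q"])[0]
R=A.copy();R[:3,3]=[.54,-.1,.30];s2=rel(B,R,mm=36);B2=seq(B,s2,q);q=ik(B2[:3,3],B2[:3,:3],q)[0]
s3=[(10,[0,0,0],[0,6.2,0])];B3=seq(B2,s3,q);q=ik(B3[:3,3],B3[:3,:3],q)[0]
print(B3.round(3))
L=mk([.572,-.39,.28],down(-51));s4=rel(B3,L);B4=seq(B3,s4,q);print(B4.round(3))
rows(B3,L,N=11)
```

```text
4 [-28.7, -0.0, -15.3] [-0.0, 0.0, -0.0] maxspeed 0.14 q [ 0.68  0.7   1.23 -0.77  1.99  0.74] pos [0.627 0.253 0.284]
11 [-16.7, -5.1, 28.2] [-0.0, 0.0, -0.0] maxspeed 0.31 q [ 0.31  0.23  1.88 -0.96  1.62  0.65] pos [ 0.54 -0.1   0.3 ]
10 [0, 0, 0] [0, 6.2, 0] maxspeed 0.42 q [-0.23 -0.01  1.78  0.    1.37 -0.14] pos [ 0.54 -0.1   0.3 ]
[[ 0.087  0.996 -0.     0.54 ]
 [ 0.996 -0.087  0.    -0.1  ]
 [ 0.    -0.    -1.     0.3  ]
 [ 0.     0.     0.     1.   ]]
9 [-31.7, 6.3, 2.2] [-0.0, -0.0, 5.11] maxspeed 0.25 q [-0.71  0.1   1.7   0.    1.34  0.18] pos [ 0.471 -0.375  0.28 ]
[[ 0.777  0.63  -0.     0.471]
 [ 0.63  -0.777  0.    -0.375]
 [ 0.    -0.    -1.     0.28 ]
 [ 0.     0.     0.     1.   ]]
11 x travel [-23.0, 14.5, 1.8] angular [-0.0, -0.0, 4.18]
```

>>> {"api": "apply_moves", "payload": {"plan": [{"travel": [-28.7, 0, -15.3], "angular": [0, 0, 0]}, {"travel": [-28.7, 0, -15.3], "angular": [0, 0, 0]}, {"travel": [-28.7, 0, -15.3], "angular": [0, 0, 0]}, {"travel": [-28.7, 0, -15.3], "angular": [0, 0, 0]}, {"travel": [0, 0, 0], "angular": [0, 0, 0]}]}}

```text
clock: 28.62
eef_pos: [0.629, 0.2533, 0.2924]
eef_rot: [[0.051, 0.996, -0.073], [0.472, -0.089, -0.877], [-0.88, 0.01, -0.474]]
contact_force: [1.1, -0.4, 1.1]
gripper_width: 0.938
finger_force: 0.0
```

>>> {"api": "apply_moves", "payload": {"plan": [{"travel": [-16.7, -5.1, 28.2], "angular": [0, 0, 0]}, {"travel": [-16.7, -5.1, 28.2], "angular": [0, 0, 0]}, {"travel": [-16.7, -5.1, 28.2], "angular": [0, 0, 0]}, {"travel": [-16.7, -5.1, 28.2], "angular": [0, 0, 0]}, {"travel": [-16.7, -5.1, 28.2], "angular": [0, 0, 0]}, {"travel": [-16.7, -5.1, 28.2], "angular": [0, 0, 0]}, {"travel": [-16.7, -5.1, 28.2], "angular": [0, 0, 0]}, {"travel": [-16.7, -5.1, 28.2], "angular": [0, 0, 0]}]}}

```text
clock: 29.28
eef_pos: [0.5626, -0.0063, 0.2952]
eef_rot: [[0.04, 0.996, -0.078], [0.468, -0.088, -0.879], [-0.883, -0.001, -0.47]]
contact_force: [0.7, -0.5, 0.5]
gripper_width: 0.941
finger_force: 0.0
```

>>> {"api": "apply_moves", "payload": {"plan": [{"travel": [-16.7, -5.1, 28.2], "angular": [0, 0, 0]}, {"travel": [-16.7, -5.1, 28.2], "angular": [0, 0, 0]}, {"travel": [-16.7, -5.1, 28.2], "angular": [0, 0, 0]}, {"travel": [0, 0, 0], "angular": [0, 6.2, 0]}, {"travel": [0, 0, 0], "angular": [0, 6.2, 0]}, {"travel": [0, 0, 0], "angular": [0, 6.2, 0]}, {"travel": [0, 0, 0], "angular": [0, 6.2, 0]}, {"travel": [0, 0, 0], "angular": [0, 6.2, 0]}]}}

```text
clock: 29.95
eef_pos: [0.5396, -0.1004, 0.3002]
eef_rot: [[0.076, 0.996, -0.043], [0.857, -0.087, -0.508], [-0.51, 0.001, -0.86]]
contact_force: [-0.0, -0.3, -0.7]
gripper_width: 0.937
finger_force: 0.0
```

>>> {"api": "apply_moves", "payload": {"plan": [{"travel": [0, 0, 0], "angular": [0, 6.2, 0]}, {"travel": [0, 0, 0], "angular": [0, 6.2, 0]}, {"travel": [0, 0, 0], "angular": [0, 6.2, 0]}, {"travel": [0, 0, 0], "angular": [0, 6.2, 0]}, {"travel": [0, 0, 0], "angular": [0, 6.2, 0]}, {"travel": [-23, 14.5, 1.8], "angular": [0, 0, 4.18]}, {"travel": [-23, 14.5, 1.8], "angular": [0, 0, 4.18]}, {"travel": [-23, 14.5, 1.8], "angular": [0, 0, 4.18]}]}}

```text
clock: 30.62
eef_pos: [0.5712, -0.1769, 0.2938]
eef_rot: [[0.306, 0.952, -0.0], [0.952, -0.306, 0.002], [0.002, -0.001, -1.0]]
contact_force: [-0.3, 1.3, -0.2]
gripper_width: 0.936
finger_force: 0.0
```

>>> {"api": "apply_moves", "payload": {"plan": [{"travel": [-23, 14.5, 1.8], "angular": [0, 0, 4.18]}, {"travel": [-23, 14.5, 1.8], "angular": [0, 0, 4.18]}, {"travel": [-23, 14.5, 1.8], "angular": [0, 0, 4.18]}, {"travel": [-23, 14.5, 1.8], "angular": [0, 0, 4.18]}, {"travel": [-23, 14.5, 1.8], "angular": [0, 0, 4.18]}, {"travel": [-23, 14.5, 1.8], "angular": [0, 0, 4.18]}, {"travel": [-23, 14.5, 1.8], "angular": [0, 0, 4.18]}, {"travel": [-23, 14.5, 1.8], "angular": [0, 0, 4.18]}]}}

```text
clock: 31.28
eef_pos: [0.5711, -0.3908, 0.2784]
eef_rot: [[0.78, 0.626, -0.001], [0.626, -0.78, 0.003], [0.001, -0.003, -1.0]]
contact_force: [0.7, -0.7, -0.2]
gripper_width: 0.938
finger_force: 0.0
```

>>> {"api": "apply_moves", "payload": {"plan": [{"travel": [0, 0, 0], "angular": [0, 0, 0]}, {"travel": [0, 0, 0], "angular": [0, 0, 0]}, {"travel": [0, 0, 0], "angular": [0, 0, 0]}], "jaw": 85}}

```text
clock: 31.53
eef_pos: [0.5717, -0.3891, 0.2792]
eef_rot: [[0.777, 0.63, -0.0], [0.629, -0.777, 0.003], [0.002, -0.003, -1.0]]
contact_force: [-0.3, -0.2, 0.6]
gripper_width: 0.995
finger_force: 0.0
```

```bash
cat > box.py <<'E'
from plan import *
def find(w,want=None):
    g=w["img"].astype(int);m=((g.min(2)>185)&(g.max(2)-g.min(2)<40)).astype(np.uint8)
    n,l,st,ce=cv2.connectedComponentsWithStats(m)
    for i in range(1,n):
        if 2500<st[i,4]<20000:
            pts=np.argwhere(l==i)[:,::-1].astype(np.float32);r=cv2.minAreaRect(pts);b=cv2.boxPoints(r)
            P=np.array([at(w,p,.056)[:2] for p in b]);e=np.linalg.norm(np.roll(P,-1,0)-P,axis=1)
            j=0 if e[0]>e[1] else 1;v=P[j+1]-P[j];print("box",st[i].tolist(),b.round().tolist(),"sides",e[:2],"centre",P.mean(0),"az",np.degrees(np.arctan2(v[1],v[0])))
E
python3 - <<'E'
from box import *
np.set_printoptions(precision=4,suppress=True)
print(pose(),observe()["q"])
w=capture("wrist");save("B",w["img"]);find(w)
g=cv2.cvtColor(w["img"],cv2.COLOR_RGB2GRAY);print([(round(r["p"],2),r["position"]) for r in pinpoint("bottle1_mid",w)])
E
```

```text
[[ 0.777   0.6295 -0.0004  0.5717]
 [ 0.6295 -0.777   0.0032 -0.3891]
 [ 0.0017 -0.0027 -1.      0.2792]
 [ 0.      0.      0.      1.    ]] [-0.6348  0.2731  1.5051  0.0024  1.3656  0.2546]
box [311, 13, 65, 71, 2620] [[311.0, 13.0], [375.0, 13.0], [375.0, 83.0], [311.0, 83.0]] sides [0.0561 0.0584] centre [ 0.6928 -0.365 ] az -136.47084588594643
box [253, 146, 65, 105, 5260] [[250.0, 247.0], [263.0, 145.0], [318.0, 152.0], [305.0, 254.0]] sides [0.1095 0.0546] centre [ 0.5477 -0.4145] az 31.109013553931348
box [317, 322, 94, 92, 3664] [[316.0, 390.0], [388.0, 321.0], [430.0, 364.0], [358.0, 433.0]] sides [0.1246 0.0792] centre [ 0.4428 -0.6362] az -0.08527832750151594
[(0.86, [277.0, 203.7])]
```

Run:
```python
from box import *
w=capture("wrist")
b=(at(w,(263,145),.056)+at(w,(318,152),.056))/2;n=(at(w,(250,247),.056)+at(w,(305,254),.056))/2;a=-148.9
print(b,n);base=b[:2]-az(a)[:2]*.001;print("base",base)
g=cv2.cvtColor(w["img"],cv2.COLOR_RGB2GRAY).astype(int)
# profile along axis in image
c0=np.array([290.5,148.5]);u=np.array([277.5,250.5])-c0;u/=np.linalg.norm(u)
print([int(g[int(round((c0+u*s)[1])),int(round((c0+u*s)[0]))]) for s in range(-16,150,3)])
for s in(30,70):
  v=np.array([u[1],-u[0]]);print([int(g[int(round((c0+u*s+v*t)[1])),int(round((c0+u*s+v*t)[0]))]) for t in range(-40,41,2)])
G=grasp(base,a);A=pose();B=rows(A,back(G,.1));print(G.round(4))
```

```text
[ 0.59484638 -0.38492815  0.056     ] [ 0.50232061 -0.44354651  0.056     ]
base [ 0.59570265 -0.38441162]
[105, 99, 103, 109, 169, 164, 240, 255, 255, 255, 255, 255, 255, 255, 255, 255, 255, 255, 255, 255, 255, 255, 255, 255, 255, 255, 255, 255, 255, 255, 255, 255, 255, 255, 255, 255, 255, 255, 255, 255, 59, 200, 197, 200, 196, 200, 200, 96, 95, 99, 99, 97, 101, 102, 102, 104]
[105, 105, 105, 104, 104, 88, 247, 255, 255, 255, 255, 255, 255, 255, 255, 255, 255, 255, 255, 255, 255, 255, 255, 255, 255, 255, 255, 255, 255, 255, 255, 255, 255, 255, 215, 104, 112, 112, 106, 102, 103]
[103, 109, 108, 108, 110, 99, 199, 255, 255, 255, 255, 255, 255, 255, 255, 255, 255, 255, 255, 255, 255, 255, 255, 255, 255, 255, 255, 255, 255, 255, 255, 255, 255, 237, 97, 105, 102, 100, 100, 99, 102]
6 x travel [-22.9, -0.3, 25.8] angular [-0.34, 4.64, 1.31]
[[ 0.756   0.5165  0.402   0.5306]
 [ 0.4561 -0.8563  0.2425 -0.4237]
 [ 0.4695  0.     -0.8829  0.0142]
 [ 0.      0.      0.      1.    ]]
```

>>> {"api": "apply_moves", "payload": {"plan": [{"travel": [-22.9, -0.3, 25.8], "angular": [-0.34, 4.64, 1.31]}, {"travel": [-22.9, -0.3, 25.8], "angular": [-0.34, 4.64, 1.31]}, {"travel": [-22.9, -0.3, 25.8], "angular": [-0.34, 4.64, 1.31]}, {"travel": [-22.9, -0.3, 25.8], "angular": [-0.34, 4.64, 1.31]}, {"travel": [-22.9, -0.3, 25.8], "angular": [-0.34, 4.64, 1.31]}, {"travel": [-22.9, -0.3, 25.8], "angular": [-0.34, 4.64, 1.31]}, {"travel": [0, 0, 0], "angular": [0, 0, 0]}, {"travel": [0, 0, 0], "angular": [0, 0, 0]}]}}

```text
clock: 32.35
eef_pos: [0.4879, -0.4471, 0.0993]
eef_rot: [[0.759, 0.514, 0.399], [0.451, -0.858, 0.246], [0.469, -0.006, -0.883]]
contact_force: [0.3, 0.2, 0.8]
gripper_width: 0.998
finger_force: 0.0
```

Run:
```python
from box import *
np.set_printoptions(precision=4,suppress=True)
w=capture("wrist");save("B2",w["img"]);find(w)
base=np.array([.5957,-.3844]);a=-148.9
for s in((0,.028),(0,-.028),(.1,.028),(.1,-.028)): print(proj(w,np.r_[base,.056]+az(a)*s[0]+az(a+90)*s[1]).round())
G=grasp(base,a);A=pose();print(A);print(rel(A,G,mm=20))
```

```text
box [236, 70, 96, 163, 14808] [[236.0, 70.0], [331.0, 70.0], [331.0, 232.0], [236.0, 232.0]] sides [0.0565 0.0967] centre [ 0.5514 -0.4123] az -150.42188797956058
[328.  64.]
[235.  64.]
[333. 230.]
[231. 231.]
[[ 0.757   0.5153  0.4018  0.4903]
 [ 0.4548 -0.857   0.2422 -0.4485]
 [ 0.4692 -0.0006 -0.8831  0.1024]
 [ 0.      0.      0.      1.    ]]
[(6, [0.1, -0.1, 16.7], [0.0, 0.0, -0.02])]
```

Bottle B sits squarely between the fingers (box 236–331 × 70–232 px, within 3 mm of prediction, 56 mm wide). Gripping it.

>>> {"api": "apply_moves", "payload": {"plan": [{"travel": [-0.2, 0, 16.7], "angular": [0, 0, 0]}, {"travel": [-0.2, 0, 16.7], "angular": [0, 0, 0]}, {"travel": [-0.2, 0, 16.7], "angular": [0, 0, 0]}, {"travel": [-0.2, 0, 16.7], "angular": [0, 0, 0]}, {"travel": [-0.2, 0, 16.7], "angular": [0, 0, 0]}, {"travel": [0, 0, 14], "angular": [0, 0, 0]}, {"travel": [0, 0, 0], "angular": [0, 0, 0]}, {"travel": [0, 0, 0], "angular": [0, 0, 0]}]}}

```text
clock: 33.07
eef_pos: [0.5298, -0.425, 0.0162]
eef_rot: [[0.755, 0.517, 0.402], [0.457, -0.856, 0.242], [0.469, 0.001, -0.883]]
contact_force: [-0.3, -0.8, 0.9]
gripper_width: 0.992
finger_force: 0.0
```

>>> {"api": "apply_moves", "payload": {"plan": [{"travel": [0, 0, 0], "angular": [0, 0, 0]}, {"travel": [0, 0, 0], "angular": [0, 0, 0]}, {"travel": [0, 0, 0], "angular": [0, 0, 0]}, {"travel": [0, 0, 0], "angular": [0, 0, 0]}, {"travel": [0, 0, 0], "angular": [0, 0, 0]}], "jaw": 20}}

```text
clock: 33.48
eef_pos: [0.529, -0.4274, 0.0177]
eef_rot: [[0.756, 0.515, 0.404], [0.456, -0.857, 0.239], [0.47, 0.003, -0.883]]
contact_force: [-2.9, -1.1, 5.5]
gripper_width: 0.649
finger_force: 64.8
```

Run:
```python
from plan import *
np.set_printoptions(precision=4,suppress=True)
A=pose();s=observe();print(A,s["gripper_width"]*85.4,s["contact_force"],s["q"])
b=np.array([.594,-.3854]);print("along",(A[:2,3]-b)@az(-148.9)[:2])
az_y=np.degrees(np.arctan2(A[1,1],A[0,1]));turn=-4.8-az_y;print("turn",turn,"axis",A[2,:3])
N=9;r=np.round(A[2,:3]*turn/N,2).tolist()
l=np.round(A[2,:3]*34,1).tolist()
B=seq(A,[(5,l,[0,0,0]),(N,[0,0,0],r),(14,[0,0,0],[0,-6.43,0])])
```

```text
[[ 0.756   0.5148  0.4043  0.529 ]
 [ 0.4559 -0.8573  0.2392 -0.4274]
 [ 0.4697  0.0035 -0.8828  0.0177]
 [ 0.      0.      0.      1.    ]] 55.422747550973796 [-2.9462 -1.1053  5.5059] [-0.9592  0.4593  1.8595  0.645   0.893  -0.3607]
along 0.07733813615869331
turn 54.215500081105226 axis [ 0.4697  0.0035 -0.8828]
5 [16.0, 0.1, -30.0] [0, 0, 0] maxspeed 0.2 q [-0.96  0.27  1.77  0.54  1.13 -0.17] pos [ 0.529 -0.427  0.188]
9 [0, 0, 0] [2.83, 0.02, -5.32] maxspeed 0.32 q [-0.89  0.52  1.42  0.33  1.57 -0.87] pos [ 0.529 -0.427  0.188]
ERR 0.003899820405900945
14 [0, 0, 0] [0, -6.43, 0] maxspeed 0.61 q [-0.26  0.31  2.03 -1.31  1.12  0.67] pos [ 0.529 -0.427  0.188]
```

Run:
```python
from plan import *
from kin import ik
A=pose()
B=seq(A,[(6,[16,0.1,-30],[0,0,0]),(9,[0,0,0],[2.83,.02,-5.32])]);q=ik(B[:3,3],B[:3,:3],[-.89,.45,1.4,.3,1.57,-.87])[0]
C=B.copy();C[:3,3]=[.49,-.15,.22];s=rel(B,C);C=seq(B,s,q);q=ik(C[:3,3],C[:3,:3],q)[0]
E=seq(C,[(14,[0,0,0],[0,-6.43,0])],q)
```

```text
6 [16, 0.1, -30] [0, 0, 0] maxspeed 0.2 q [-0.96  0.24  1.74  0.53  1.18 -0.14] pos [ 0.529 -0.427  0.222]
9 [0, 0, 0] [2.83, 0.02, -5.32] maxspeed 0.33 q [-0.89  0.5   1.39  0.34  1.62 -0.85] pos [ 0.529 -0.427  0.222]
8 [30.0, -7.8, 16.2] [-0.0, -0.0, -0.0] maxspeed 0.3 q [-0.63  0.1   1.9   0.42  1.42 -0.67] pos [ 0.49 -0.15  0.22]
14 [0, 0, 0] [0, -6.43, 0] maxspeed 0.48 q [ 0.25  0.22  2.08 -1.    1.47  0.78] pos [ 0.49 -0.15  0.22]
```

>>> {"api": "apply_moves", "payload": {"plan": [{"travel": [16, 0.1, -30], "angular": [0, 0, 0]}, {"travel": [16, 0.1, -30], "angular": [0, 0, 0]}, {"travel": [16, 0.1, -30], "angular": [0, 0, 0]}, {"travel": [16, 0.1, -30], "angular": [0, 0, 0]}, {"travel": [16, 0.1, -30], "angular": [0, 0, 0]}, {"travel": [16, 0.1, -30], "angular": [0, 0, 0]}, {"travel": [0, 0, 0], "angular": [0, 0, 0]}]}}

```text
clock: 34.07
eef_pos: [0.5316, -0.4295, 0.2288]
eef_rot: [[0.753, 0.514, 0.41], [0.459, -0.857, 0.232], [0.471, 0.014, -0.882]]
contact_force: [2.3, -1.6, -1.6]
gripper_width: 0.648
finger_force: 66.5
```

>>> {"api": "apply_moves", "payload": {"plan": [{"travel": [0, 0, 0], "angular": [2.83, 0.02, -5.32]}, {"travel": [0, 0, 0], "angular": [2.83, 0.02, -5.32]}, {"travel": [0, 0, 0], "angular": [2.83, 0.02, -5.32]}, {"travel": [0, 0, 0], "angular": [2.83, 0.02, -5.32]}, {"travel": [0, 0, 0], "angular": [2.83, 0.02, -5.32]}, {"travel": [0, 0, 0], "angular": [2.83, 0.02, -5.32]}, {"travel": [0, 0, 0], "angular": [2.83, 0.02, -5.32]}, {"travel": [0, 0, 0], "angular": [2.83, 0.02, -5.32]}]}}

```text
clock: 34.73
eef_pos: [0.5282, -0.4264, 0.2173]
eef_rot: [[0.162, 0.983, 0.086], [0.867, -0.183, 0.464], [0.472, -0.001, -0.882]]
contact_force: [0.3, 0.1, -3.8]
gripper_width: 0.643
finger_force: 66.5
```

>>> {"api": "apply_moves", "payload": {"plan": [{"travel": [0, 0, 0], "angular": [2.83, 0.02, -5.32]}, {"travel": [30, -7.8, 16.2], "angular": [0, 0, 0]}, {"travel": [30, -7.8, 16.2], "angular": [0, 0, 0]}, {"travel": [30, -7.8, 16.2], "angular": [0, 0, 0]}, {"travel": [30, -7.8, 16.2], "angular": [0, 0, 0]}, {"travel": [30, -7.8, 16.2], "angular": [0, 0, 0]}, {"travel": [30, -7.8, 16.2], "angular": [0, 0, 0]}, {"travel": [30, -7.8, 16.2], "angular": [0, 0, 0]}]}}

```text
clock: 35.4
eef_pos: [0.4932, -0.1822, 0.2167]
eef_rot: [[0.074, 0.997, 0.039], [0.879, -0.083, 0.47], [0.471, -0.0, -0.882]]
contact_force: [0.5, -0.4, -2.7]
gripper_width: 0.645
finger_force: 66.5
```

>>> {"api": "apply_moves", "payload": {"plan": [{"travel": [30, -7.8, 16.2], "angular": [0, 0, 0]}, {"travel": [0, 0, 0], "angular": [0, -6.43, 0]}, {"travel": [0, 0, 0], "angular": [0, -6.43, 0]}, {"travel": [0, 0, 0], "angular": [0, -6.43, 0]}, {"travel": [0, 0, 0], "angular": [0, -6.43, 0]}, {"travel": [0, 0, 0], "angular": [0, -6.43, 0]}, {"travel": [0, 0, 0], "angular": [0, -6.43, 0]}, {"travel": [0, 0, 0], "angular": [0, -6.43, 0]}]}}

```text
clock: 36.07
eef_pos: [0.4891, -0.149, 0.2183]
eef_rot: [[0.08, 0.997, -0.022], [0.952, -0.082, -0.294], [-0.295, 0.003, -0.956]]
contact_force: [-0.7, 0.1, -4.8]
gripper_width: 0.649
finger_force: 66.6
```

>>> {"api": "apply_moves", "payload": {"plan": [{"travel": [0, 0, 0], "angular": [0, -6.43, 0]}, {"travel": [0, 0, 0], "angular": [0, -6.43, 0]}, {"travel": [0, 0, 0], "angular": [0, -6.43, 0]}, {"travel": [0, 0, 0], "angular": [0, -6.43, 0]}, {"travel": [0, 0, 0], "angular": [0, -6.43, 0]}, {"travel": [0, 0, 0], "angular": [0, -6.43, 0]}, {"travel": [0, 0, 0], "angular": [0, -6.43, 0]}, {"travel": [0, 0, 0], "angular": [0, 0, 0]}]}}

```text
clock: 36.73
eef_pos: [0.4869, -0.1477, 0.2122]
eef_rot: [[0.028, 0.997, -0.075], [0.468, -0.08, -0.88], [-0.883, -0.01, -0.469]]
contact_force: [-0.3, 0.2, -5.0]
gripper_width: 0.648
finger_force: 66.7
```

Run:
```python
from plan import *
from kin import ik
np.set_printoptions(precision=4,suppress=True)
A=pose();print(A,observe()["gripper_width"]*85.4)
# TCP: .0773 above base, axis .0103 behind TCP along heading -> g s.t. TCPz=.02+.0773
g=.0773+.019*np.sin(np.radians(28))
P=place(-.005,.040,g=g);print(P[:3,3])
Q=P.copy();Q[2,3]=.27;B=seq(A,rel(A,Q,mm=33))
# where is A in top/side: 
c=capture("side");print([proj(c,D0+EX*-.005+EY*y+UP*z).round() for y in(-.051,.03) for z in(.02,.16)])
```

```text
[[ 0.0282  0.9968 -0.0752  0.4869]
 [ 0.4682 -0.0796 -0.88   -0.1477]
 [-0.8832 -0.0104 -0.4689  0.2122]
 [ 0.      0.      0.      1.    ]] 55.315170727806006
[0.6237 0.2126 0.0973]
12 [10.1, 8.9, -29.5] [-0.01, 0.0, 0.05] maxspeed 0.32 q [ 0.64  0.65  1.33 -0.78  1.93  0.75] pos [0.624 0.212 0.271]
[array([294., 169.]), array([295., 132.]), array([285., 153.]), array([285., 117.])]
```

>>> {"api": "apply_moves", "payload": {"plan": [{"travel": [-29, 0, -15.5], "angular": [0, 0, 0]}, {"travel": [-29, 0, -15.5], "angular": [0, 0, 0]}, {"travel": [15.7, 9.8, -29.8], "angular": [0, 0, 0]}, {"travel": [15.7, 9.8, -29.8], "angular": [0, 0, 0]}, {"travel": [15.7, 9.8, -29.8], "angular": [0, 0, 0]}, {"travel": [15.7, 9.8, -29.8], "angular": [0, 0, 0]}, {"travel": [15.7, 9.8, -29.8], "angular": [0, 0, 0]}, {"travel": [15.7, 9.8, -29.8], "angular": [0, 0, 0]}]}}

```text
clock: 37.45
eef_pos: [0.5653, 0.0482, 0.2863]
eef_rot: [[0.042, 0.996, -0.073], [0.475, -0.084, -0.876], [-0.879, 0.002, -0.476]]
contact_force: [1.6, -0.9, -3.4]
gripper_width: 0.654
finger_force: 66.9
```

>>> {"api": "apply_moves", "payload": {"plan": [{"travel": [15.7, 9.8, -29.8], "angular": [0, 0, 0]}, {"travel": [15.7, 9.8, -29.8], "angular": [0, 0, 0]}, {"travel": [15.7, 9.8, -29.8], "angular": [0, 0, 0]}, {"travel": [15.7, 9.8, -29.8], "angular": [0, 0, 0]}, {"travel": [15.7, 9.8, -29.8], "angular": [0, 0, 0]}, {"travel": [0, 0, 0], "angular": [0, 0, 0]}, {"travel": [0, 0, 0], "angular": [0, 0, 0]}, {"travel": [0, 0, 0], "angular": [0, 0, 0]}]}}

```text
clock: 38.12
eef_pos: [0.6279, 0.2104, 0.2869]
eef_rot: [[0.04, 0.997, -0.073], [0.472, -0.083, -0.878], [-0.881, 0.001, -0.473]]
contact_force: [0.1, -0.0, -3.5]
gripper_width: 0.65
finger_force: 64.0
```

Run:
```python
from plan import *
np.set_printoptions(precision=4,suppress=True)
A=pose();print(A,observe()["contact_force"])
P=place(-.005,.040,g=.0773+.019*np.sin(np.radians(28)));Q=P.copy();Q[2,3]=A[2,3];B=seq(A,rel(A,Q,mm=6,deg=1))
Q[2,3]=.11;seq(B,rel(B,Q,mm=16))
w=capture("wrist");g=cv2.cvtColor(w["img"],cv2.COLOR_RGB2GRAY).astype(int)
for col in (240,320):
    d=np.diff(g[:,col]);print(col,[(int(i),int(d[i])) for i in np.where(abs(d)>20)[0] if 50<i<400])
```

```text
[[ 0.0404  0.9965 -0.0728  0.6279]
 [ 0.4717 -0.0832 -0.8778  0.2104]
 [-0.8808  0.0011 -0.4734  0.2869]
 [ 0.      0.      0.      1.    ]] [ 0.0667 -0.0068 -3.4737]
1 [0.8, -4.4, -1.6] [0.05, -0.26, -0.04] maxspeed 0.03 q [ 0.64  0.64  1.32 -0.79  1.95  0.73] pos [0.624 0.213 0.287]
12 [13.0, 0.0, 6.9] [0.0, 0.0, -0.0] maxspeed 0.09 q [ 0.64  0.81  1.39 -0.74  1.77  0.91] pos [0.624 0.213 0.11 ]
240 [(56, 28), (346, -45), (347, -22), (378, -67), (379, -36), (390, -25), (391, -25)]
320 [(374, -32), (375, -92), (376, -43), (390, -26), (391, -25)]
```

>>> {"api": "apply_moves", "payload": {"plan": [{"travel": [0.8, -4.4, -1.6], "angular": [0, -0.2, 0]}, {"travel": [0, 0, 0], "angular": [0, 0, 0]}, {"travel": [13, 0, 6.9], "angular": [0, 0, 0]}, {"travel": [13, 0, 6.9], "angular": [0, 0, 0]}, {"travel": [13, 0, 6.9], "angular": [0, 0, 0]}, {"travel": [13, 0, 6.9], "angular": [0, 0, 0]}, {"travel": [13, 0, 6.9], "angular": [0, 0, 0]}, {"travel": [13, 0, 6.9], "angular": [0, 0, 0]}]}}

```text
clock: 38.83
eef_pos: [0.623, 0.213, 0.1958]
eef_rot: [[0.039, 0.997, -0.073], [0.465, -0.082, -0.881], [-0.884, 0.0, -0.467]]
contact_force: [0.1, -0.1, -3.2]
gripper_width: 0.65
finger_force: 64.1
```

>>> {"api": "apply_moves", "payload": {"plan": [{"travel": [13, 0, 6.9], "angular": [0, 0, 0]}, {"travel": [0, 0, 0], "angular": [0, 0, 0]}, {"travel": [0, 0, 0], "angular": [0, 0, 0]}]}}

```text
clock: 39.08
eef_pos: [0.6229, 0.2128, 0.182]
eef_rot: [[0.038, 0.997, -0.073], [0.464, -0.083, -0.882], [-0.885, -0.001, -0.466]]
contact_force: [-0.3, 0.3, -3.3]
gripper_width: 0.646
finger_force: 64.0
```

Run:
```python
from plan import *
np.set_printoptions(precision=4,suppress=True)
A=pose();print(A,observe()["contact_force"])
P=place(-.005,.040,g=.0773+.019*np.sin(np.radians(28)));d=A[:2,3]-D0[:2];print(d@EX[:2],d@EY[:2])
Q=P.copy();Q[2,3]=.104;print(rel(A,Q,mm=12,deg=1))
```

```text
[[ 0.0378  0.9966 -0.0735  0.6229]
 [ 0.464  -0.0826 -0.882   0.2128]
 [-0.885  -0.0008 -0.4655  0.182 ]
 [ 0.      0.      0.      1.    ]] [-0.2518  0.2782 -3.3142]
-0.005819389750049309 0.02337873145581584
[(7, [9.8, 0.1, 5.2], [0.0, 0.04, 0.01])]
```

>>> {"api": "apply_moves", "payload": {"plan": [{"travel": [9.8, 0.1, 5.2], "angular": [0, 0.04, 0]}, {"travel": [9.8, 0.1, 5.2], "angular": [0, 0.04, 0]}, {"travel": [9.8, 0.1, 5.2], "angular": [0, 0.04, 0]}, {"travel": [9.8, 0.1, 5.2], "angular": [0, 0.04, 0]}, {"travel": [9.8, 0.1, 5.2], "angular": [0, 0.04, 0]}, {"travel": [9.8, 0.1, 5.2], "angular": [0, 0.04, 0]}, {"travel": [9.8, 0.1, 5.2], "angular": [0, 0.04, 0]}, {"travel": [0, 0, 0], "angular": [0, 0, 0]}]}}

```text
clock: 39.75
eef_pos: [0.623, 0.2125, 0.1024]
eef_rot: [[0.037, 0.997, -0.074], [0.469, -0.083, -0.879], [-0.882, -0.002, -0.47]]
contact_force: [-0.9, -0.4, -4.7]
gripper_width: 0.647
finger_force: 64.0
```

>>> {"api": "apply_moves", "payload": {"plan": [{"travel": [1.8, 0, 0.9], "angular": [0, 0, 0]}, {"travel": [0.9, 0, 0.5], "angular": [0, 0, 0]}, {"travel": [0, 0, 0], "angular": [0, 0, 0]}, {"travel": [0, 0, 0], "angular": [0, 0, 0]}]}}

```text
clock: 40.08
eef_pos: [0.6246, 0.2135, 0.1037]
eef_rot: [[0.042, 0.997, -0.071], [0.471, -0.083, -0.878], [-0.881, 0.003, -0.473]]
contact_force: [0.5, 0.1, -4.0]
gripper_width: 0.65
finger_force: 64.0
```

>>> {"api": "apply_moves", "payload": {"plan": [{"travel": [1.3, 0, 0.7], "angular": [0, 0, 0]}, {"travel": [0, 0, 0], "angular": [0, 0, 0]}, {"travel": [0, 0, 0], "angular": [0, 0, 0]}]}}

```text
clock: 40.33
eef_pos: [0.6243, 0.2133, 0.1017]
eef_rot: [[0.041, 0.997, -0.072], [0.471, -0.083, -0.878], [-0.881, 0.002, -0.472]]
contact_force: [0.0, -0.3, -3.8]
gripper_width: 0.648
finger_force: 64.0
```

>>> {"api": "apply_moves", "payload": {"plan": [{"travel": [1.3, 0, 0.7], "angular": [0, 0, 0]}, {"travel": [0, 0, 0], "angular": [0, 0, 0]}, {"travel": [0, 0, 0], "angular": [0, 0, 0]}]}}

```text
clock: 40.58
eef_pos: [0.6242, 0.2132, 0.0999]
eef_rot: [[0.04, 0.997, -0.072], [0.47, -0.083, -0.879], [-0.882, 0.002, -0.472]]
contact_force: [0.2, 0.4, -4.5]
gripper_width: 0.65
finger_force: 64.0
```

>>> {"api": "apply_moves", "payload": {"plan": [{"travel": [1.3, 0, 0.7], "angular": [0, 0, 0]}, {"travel": [0, 0, 0], "angular": [0, 0, 0]}, {"travel": [0, 0, 0], "angular": [0, 0, 0]}]}}

```text
clock: 40.83
eef_pos: [0.6243, 0.2133, 0.0989]
eef_rot: [[0.041, 0.997, -0.072], [0.47, -0.083, -0.879], [-0.882, 0.002, -0.472]]
contact_force: [-0.3, 0.8, -1.6]
gripper_width: 0.652
finger_force: 64.1
```

>>> {"api": "apply_moves", "payload": {"plan": [{"travel": [0.9, 0, 0.5], "angular": [0, 0, 0]}, {"travel": [0, 0, 0], "angular": [0, 0, 0]}, {"travel": [0, 0, 0], "angular": [0, 0, 0]}]}}

```text
clock: 41.08
eef_pos: [0.6243, 0.2134, 0.0988]
eef_rot: [[0.042, 0.997, -0.072], [0.47, -0.083, -0.879], [-0.882, 0.003, -0.471]]
contact_force: [-1.1, 3.3, 4.2]
gripper_width: 0.648
finger_force: 64.4
```

>>> {"api": "apply_moves", "payload": {"plan": [{"travel": [0.9, 0, 0.5], "angular": [0, 0, 0]}, {"travel": [0, 0, 0], "angular": [0, 0, 0]}, {"travel": [0, 0, 0], "angular": [0, 0, 0]}]}}

```text
clock: 41.33
eef_pos: [0.6243, 0.2135, 0.0988]
eef_rot: [[0.042, 0.997, -0.072], [0.469, -0.083, -0.879], [-0.882, 0.003, -0.471]]
contact_force: [-2.1, 3.1, 6.8]
gripper_width: 0.646
finger_force: 64.9
```

Touchdown. Release, back off, rise and look.

>>> {"api": "apply_moves", "payload": {"plan": [{"travel": [0, 0, 0], "angular": [0, 0, 0]}, {"travel": [0, 0, 0], "angular": [0, 0, 0]}, {"travel": [0, 0, 0], "angular": [0, 0, 0]}, {"travel": [0, 0, 0], "angular": [0, 0, 0]}, {"travel": [0, 0, 0], "angular": [0, 0, 0]}], "jaw": 80}}

```text
clock: 41.75
eef_pos: [0.6242, 0.2129, 0.0961]
eef_rot: [[0.04, 0.997, -0.072], [0.47, -0.083, -0.879], [-0.882, 0.001, -0.472]]
contact_force: [-0.3, 0.1, 1.0]
gripper_width: 0.938
finger_force: 0.0
```

>>> {"api": "apply_moves", "payload": {"plan": [{"travel": [0, 0, -10], "angular": [0, 0, 0]}, {"travel": [0, 0, -20], "angular": [0, 0, 0]}, {"travel": [0, 0, -30], "angular": [0, 0, 0]}, {"travel": [0, 0, -30], "angular": [0, 0, 0]}, {"travel": [0, 0, -30], "angular": [0, 0, 0]}, {"travel": [-25, 0, -13], "angular": [0, 0, 0]}, {"travel": [-25, 0, -13], "angular": [0, 0, 0]}, {"travel": [0, 0, 0], "angular": [0, 0, 0]}]}}

```text
clock: 42.42
eef_pos: [0.6343, 0.3205, 0.2166]
eef_rot: [[0.048, 0.997, -0.067], [0.474, -0.082, -0.876], [-0.879, 0.01, -0.477]]
contact_force: [0.3, 0.4, 3.0]
gripper_width: 0.94
finger_force: 0.0
```

Run:
```python
from plan import *
from kin import ik
np.set_printoptions(precision=4,suppress=True)
A=pose();print(A,observe()["q"])
c=capture("side");w=capture("wrist")
save("two",np.hstack([cv2.resize(c["img"][90:240,190:390],(400,300),interpolation=cv2.INTER_CUBIC),cv2.resize(w["img"],(400,300))]))
B=seq(A,[(10,[0,0,0],[0,6.2,0])]);q=ik(B[:3,3],B[:3,:3],[.7,.4,1.4,0,1.3,.7])[0]
L=mk([.472,.2035,.19],down(-4.8));B=seq(B,rel(B,L,mm=33),q)
```

```text
[[ 0.048   0.9966 -0.0672  0.6343]
 [ 0.4744 -0.082  -0.8765  0.3205]
 [-0.879   0.0102 -0.4767  0.2166]
 [ 0.      0.      0.      1.    ]] [ 0.7327  0.841   1.1088 -0.7296  1.9984  0.8007]
10 [0, 0, 0] [0, 6.2, 0] maxspeed 0.36 q [0.43 0.33 1.55 0.   1.25 0.51] pos [0.634 0.32  0.217]
7 [-18.6, -21.8, 3.4] [0.08, -0.07, 0.01] maxspeed 0.27 q [ 0.36 -0.01  1.99 -0.    1.16  0.44] pos [0.472 0.203 0.191]
```

View pics/two.png

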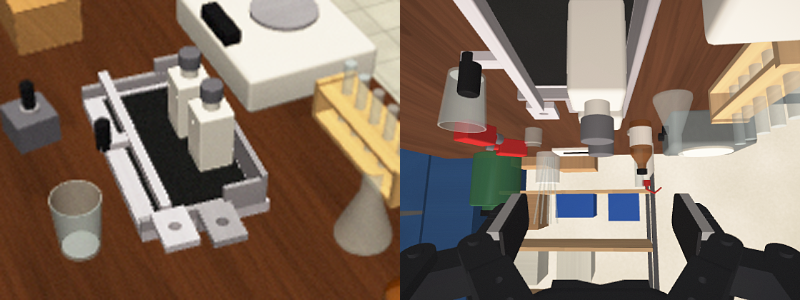

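The picture shows both white bottles standing upright side by side against the rear fence (at (190,95) and (210,125) in the left crop), with the pin in its block. Next I'll go to the handle and push it home.

>>> {"api": "apply_moves", "payload": {"plan": [{"travel": [0, 0, 0], "angular": [0, 6.2, 0]}, {"travel": [0, 0, 0], "angular": [0, 6.2, 0]}, {"travel": [0, 0, 0], "angular": [0, 6.2, 0]}, {"travel": [0, 0, 0], "angular": [0, 6.2, 0]}, {"travel": [0, 0, 0], "angular": [0, 6.2, 0]}, {"travel": [0, 0, 0], "angular": [0, 6.2, 0]}, {"travel": [0, 0, 0], "angular": [0, 6.2, 0]}, {"travel": [0, 0, 0], "angular": [0, 6.2, 0]}]}}

```text
clock: 43.18
eef_pos: [0.6324, 0.3183, 0.2091]
eef_rot: [[0.081, 0.997, -0.015], [0.975, -0.083, -0.206], [-0.207, 0.002, -0.978]]
contact_force: [0.1, -0.2, -0.9]
gripper_width: 0.935
finger_force: 0.0
```

>>> {"api": "apply_moves", "payload": {"plan": [{"travel": [0, 0, 0], "angular": [0, 6.2, 0]}, {"travel": [0, 0, 0], "angular": [0, 6.0, 0]}, {"travel": [0, 0, 0], "angular": [0, 0, 0]}, {"travel": [0, 0, 0], "angular": [0, 0, 0]}], "jaw": 60}}

```text
clock: 43.52
eef_pos: [0.6322, 0.3159, 0.2087]
eef_rot: [[0.086, 0.996, -0.0], [0.996, -0.086, -0.003], [-0.003, -0.0, -1.0]]
contact_force: [0.0, 0.1, 0.3]
gripper_width: 0.703
finger_force: 0.0
```

Run:
```python
from plan import *
A=pose();print(A.round(3));L=mk([.4722,.2033,.16],down(-4.8));B=rows(A,L,mm=33);rows(B,mk([.4722,.2033,.073],down(-4.8)),mm=22)
```

```text
[[ 0.086  0.996 -0.     0.632]
 [ 0.996 -0.086 -0.003  0.316]
 [-0.003 -0.    -1.     0.209]
 [ 0.     0.     0.     1.   ]]
7 x travel [-18.0, -21.4, 7.0] angular [-0.0, 0.02, -0.02]
4 x travel [0.1, -0.0, 21.7] angular [-0.0, 0.01, 0.01]
```

>>> {"api": "apply_moves", "payload": {"plan": [{"travel": [-18, -21.4, 4], "angular": [0, 0, 0]}, {"travel": [-18, -21.4, 4], "angular": [0, 0, 0]}, {"travel": [-18, -21.4, 4], "angular": [0, 0, 0]}, {"travel": [-18, -21.4, 4], "angular": [0, 0, 0]}, {"travel": [-18, -21.4, 8], "angular": [0, 0, 0]}, {"travel": [-18, -21.4, 12], "angular": [0, 0, 0]}, {"travel": [-18, -21.4, 13], "angular": [0, 0, 0]}, {"travel": [0, 0, 0], "angular": [0, 0, 0]}]}}

```text
clock: 44.18
eef_pos: [0.4649, 0.2019, 0.1545]
eef_rot: [[0.081, 0.997, -0.012], [0.997, -0.081, -0.008], [-0.009, -0.011, -1.0]]
contact_force: [-1.0, 0.0, -1.9]
gripper_width: 0.705
finger_force: 0.0
```

>>> {"api": "apply_moves", "payload": {"plan": [{"travel": [0, 0, 0], "angular": [0, 0, 0]}, {"travel": [0, 0, 0], "angular": [0, 0, 0]}]}}

```text
clock: 44.35
eef_pos: [0.4737, 0.2058, 0.1603]
eef_rot: [[0.081, 0.997, 0.002], [0.997, -0.081, -0.001], [-0.001, 0.002, -1.0]]
contact_force: [-0.1, -0.1, 0.2]
gripper_width: 0.7
finger_force: 0.0
```

Run:
```python
from plan import *
A=pose();print(A.round(4));rows(A,mk([.4722,.2033,.073],down(-4.8)),mm=22)
w=capture("wrist");print([(round(r["p"],2),at(w,r["position"],.08).round(4)) for r in pinpoint("clamp_grip",w)[:2]])
```

```text
[[ 0.0813  0.9967  0.0018  0.4737]
 [ 0.9967 -0.0813 -0.0014  0.2058]
 [-0.0012  0.0019 -1.      0.1603]
 [ 0.      0.      0.      1.    ]]
4 x travel [-0.6, -0.3, 21.8] angular [0.03, 0.02, 0.03]
[(0.57, array([0.4727, 0.1986, 0.08  ]))]
```

>>> {"api": "apply_moves", "payload": {"plan": [{"travel": [-0.6, -0.3, 21.8], "angular": [0, 0, 0]}, {"travel": [-0.6, -0.3, 21.8], "angular": [0, 0, 0]}, {"travel": [-0.6, -0.3, 21.8], "angular": [0, 0, 0]}, {"travel": [-0.6, -0.3, 21.5], "angular": [0, 0, 0]}, {"travel": [0, 0, 0], "angular": [0, 0, 0]}, {"travel": [0, 0, 0], "angular": [0, 0, 0]}]}}

```text
clock: 44.95
eef_pos: [0.4719, 0.2027, 0.0728]
eef_rot: [[0.082, 0.997, -0.0], [0.997, -0.082, -0.002], [-0.002, -0.0, -1.0]]
contact_force: [0.6, 0.6, -0.1]
gripper_width: 0.705
finger_force: 0.0
```

>>> {"api": "apply_moves", "payload": {"plan": [{"travel": [0, 0, 0], "angular": [0, 0, 0]}, {"travel": [0, 0, 0], "angular": [0, 0, 0]}, {"travel": [0, 0, 0], "angular": [0, 0, 0]}, {"travel": [0, 0, 0], "angular": [0, 0, 0]}, {"travel": [0, 0, 0], "angular": [0, 0, 0]}, {"travel": [0, 0, 0], "angular": [0, 0, 0]}], "jaw": 0}}

```text
clock: 45.45
eef_pos: [0.4734, 0.2031, 0.0755]
eef_rot: [[0.083, 0.997, 0.005], [0.997, -0.083, 0.001], [0.001, 0.005, -1.0]]
contact_force: [-0.9, 0.2, 6.2]
gripper_width: 0.257
finger_force: 58.9
```

>>> {"api": "apply_moves", "payload": {"plan": [{"travel": [0, 6, 0], "angular": [0, 0, 0]}, {"travel": [0, 9, 0], "angular": [0, 0, 0]}, {"travel": [0, 9, 0], "angular": [0, 0, 0]}, {"travel": [0, 9, 0], "angular": [0, 0, 0]}, {"travel": [0, 9, 0], "angular": [0, 0, 0]}, {"travel": [0, 8, 0], "angular": [0, 0, 0]}, {"travel": [0, 6, 0], "angular": [0, 0, 0]}, {"travel": [0, 4, 0], "angular": [0, 0, 0]}]}}

```text
clock: 46.12
eef_pos: [0.5328, 0.198, 0.0755]
eef_rot: [[0.083, 0.997, 0.003], [0.997, -0.083, 0.001], [0.001, 0.003, -1.0]]
contact_force: [-3.1, 1.2, 7.3]
gripper_width: 0.257
finger_force: 58.9
```

>>> {"api": "apply_moves", "payload": {"plan": [{"travel": [0, 3, 0], "angular": [0, 0, 0]}, {"travel": [0, 3, 0], "angular": [0, 0, 0]}, {"travel": [0, 2, 0], "angular": [0, 0, 0]}, {"travel": [0, 2, 0], "angular": [0, 0, 0]}, {"travel": [0, 0, 0], "angular": [0, 0, 0]}, {"travel": [0, 0, 0], "angular": [0, 0, 0]}]}}

```text
clock: 46.62
eef_pos: [0.5419, 0.1972, 0.0755]
eef_rot: [[0.083, 0.997, 0.002], [0.997, -0.083, 0.0], [0.001, 0.002, -1.0]]
contact_force: [-4.2, 0.7, 7.1]
gripper_width: 0.259
finger_force: 59.1
```

>>> {"api": "apply_moves", "payload": {"plan": [{"travel": [0, 2, 0], "angular": [0, 0, 0]}, {"travel": [0, 1, 0], "angular": [0, 0, 0]}, {"travel": [0, 0, 0], "angular": [0, 0, 0]}, {"travel": [0, 0, 0], "angular": [0, 0, 0]}]}}

```text
clock: 46.95
eef_pos: [0.5422, 0.1972, 0.0755]
eef_rot: [[0.083, 0.997, -0.003], [0.997, -0.083, 0.0], [0.0, -0.003, -1.0]]
contact_force: [-11.4, 2.1, 14.7]
gripper_width: 0.257
finger_force: 59.8
```

>>> {"api": "apply_moves", "payload": {"plan": [{"travel": [0, 1, 0], "angular": [0, 0, 0]}, {"travel": [0, 1, 0], "angular": [0, 0, 0]}, {"travel": [0, 0, 0], "angular": [0, 0, 0]}, {"travel": [0, 0, 0], "angular": [0, 0, 0]}]}}

```text
clock: 47.28
eef_pos: [0.5422, 0.1972, 0.0754]
eef_rot: [[0.083, 0.997, -0.007], [0.997, -0.083, 0.0], [-0.0, -0.007, -1.0]]
contact_force: [-17.1, 3.0, 19.0]
gripper_width: 0.26
finger_force: 60.4
```

The bar is against its stop at the start position (0.542). Releasing and returning to the pin.

>>> {"api": "apply_moves", "payload": {"plan": [{"travel": [0, -3, 0], "angular": [0, 0, 0]}, {"travel": [0, 0, 0], "angular": [0, 0, 0]}, {"travel": [0, 0, 0], "angular": [0, 0, 0]}, {"travel": [0, 0, 0], "angular": [0, 0, 0]}, {"travel": [0, 0, 0], "angular": [0, 0, 0]}, {"travel": [0, 0, 0], "angular": [0, 0, 0]}], "jaw": 60}}

```text
clock: 47.78
eef_pos: [0.544, 0.1963, 0.0735]
eef_rot: [[0.083, 0.997, 0.002], [0.997, -0.083, -0.001], [-0.001, 0.002, -1.0]]
contact_force: [-0.4, 0.2, -0.0]
gripper_width: 0.699
finger_force: 0.0
```

>>> {"api": "apply_moves", "payload": {"plan": [{"travel": [0, 0, -20], "angular": [0, 0, 0]}, {"travel": [0, 0, -30], "angular": [0, 0, 0]}, {"travel": [0, 0, -30], "angular": [0, 0, 0]}, {"travel": [0, 0, -20], "angular": [0, 0, 0]}, {"travel": [0, 0, 0], "angular": [0, 0, 0]}, {"travel": [0, 0, 0], "angular": [0, 0, 0]}]}}

```text
clock: 48.28
eef_pos: [0.5449, 0.1968, 0.1753]
eef_rot: [[0.083, 0.997, 0.005], [0.997, -0.083, 0.0], [0.001, 0.005, -1.0]]
contact_force: [0.9, 0.5, -0.1]
gripper_width: 0.703
finger_force: 0.0
```

Run:
```python
from plan import *
A=pose();print(A.round(4),observe()["contact_force"]);B=rows(A,mk([.397,.31,.18],down(-4.8)),mm=33)
```

```text
[[ 8.280e-02  9.966e-01  5.400e-03  5.449e-01]
 [ 9.966e-01 -8.280e-02  5.000e-04  1.968e-01]
 [ 9.000e-04  5.300e-03 -1.000e+00  1.753e-01]
 [ 0.000e+00  0.000e+00  0.000e+00  1.000e+00]] [ 0.93459957  0.50455139 -0.12934514]
6 x travel [16.7, -26.1, -0.8] angular [0.05, -0.01, 0.01]
```

>>> {"api": "apply_moves", "payload": {"plan": [{"travel": [16.7, -26.1, -0.8], "angular": [0.05, 0, 0]}, {"travel": [16.7, -26.1, -0.8], "angular": [0.05, 0, 0]}, {"travel": [16.7, -26.1, -0.8], "angular": [0.05, 0, 0]}, {"travel": [16.7, -26.1, -0.8], "angular": [0.05, 0, 0]}, {"travel": [16.7, -26.1, -0.8], "angular": [0.05, 0, 0]}, {"travel": [16.7, -26.1, -0.8], "angular": [0.05, 0, 0]}, {"travel": [0, 0, 0], "angular": [0, 0, 0]}, {"travel": [0, 0, 0], "angular": [0, 0, 0]}]}}

```text
clock: 48.95
eef_pos: [0.3938, 0.3094, 0.1766]
eef_rot: [[0.08, 0.997, -0.006], [0.997, -0.08, -0.002], [-0.003, -0.006, -1.0]]
contact_force: [-0.2, 0.1, -0.3]
gripper_width: 0.702
finger_force: 0.0
```

Run:
```python
from plan import *
A=pose();print(A.round(4));w=capture("wrist");save("pp",w["img"])
print([(round(r["p"],2),r["position"],at(w,r["position"],.08).round(4)) for r in pinpoint("pin_grip",w)[:2]])
g=cv2.cvtColor(w["img"],cv2.COLOR_RGB2GRAY)
for P in ((.397,.329,.101),(.397,.329,.056)): print(proj(w,P).round(1))
u=proj(w,(.397,.329,.09)).astype(int);m=(g[u[1]-50:u[1]+50,u[0]-50:u[0]+50]<75).astype(np.uint8)
n,l,st,ce=cv2.connectedComponentsWithStats(m);print([(s[:2]+u-50,s[2:]) for s in st[1:] if s[4]>200])
rows(A,mk([.397,.329,.07],down(-4.8)),mm=20)
```

```text
[[ 0.0796  0.9968 -0.0058  0.3938]
 [ 0.9968 -0.0796 -0.0021  0.3094]
 [-0.0026 -0.0056 -1.      0.1766]
 [ 0.      0.      0.      1.    ]]
[(0.66, [280.1, 176.8], array([0.3953, 0.3289, 0.08  ]))]
[282.7 184.6]
[282.6 168.7]
[(array([266, 154]), array([  35,   45, 1236], dtype=int32)), (array([232, 175]), array([ 67,  55, 587], dtype=int32))]
6 x travel [3.3, 0.3, 17.8] angular [-0.05, 0.02, 0.04]
```

>>> {"api": "apply_moves", "payload": {"plan": [{"travel": [10, 1, 10], "angular": [0, 0, 0.1]}, {"travel": [9.5, 1, 10], "angular": [0, 0, 0.1]}, {"travel": [0, 0, 20], "angular": [0, 0, 0]}, {"travel": [0, 0, 20], "angular": [0, 0, 0]}, {"travel": [0, 0, 20], "angular": [0, 0, 0]}, {"travel": [0, 0, 20], "angular": [0, 0, 0]}, {"travel": [0, 0, 7], "angular": [0, 0, 0]}, {"travel": [0, 0, 0], "angular": [0, 0, 0]}]}}

```text
clock: 49.72
eef_pos: [0.3973, 0.3271, 0.0678]
eef_rot: [[0.087, 0.996, -0.009], [0.996, -0.087, -0.004], [-0.005, -0.008, -1.0]]
contact_force: [-0.2, 0.3, -0.1]
gripper_width: 0.7
finger_force: 0.0
```

>>> {"api": "apply_moves", "payload": {"plan": [{"travel": [0, 0, 0], "angular": [0, 0, 0]}, {"travel": [0, 0, 0], "angular": [0, 0, 0]}]}}

```text
clock: 49.88
eef_pos: [0.3999, 0.3292, 0.0721]
eef_rot: [[0.087, 0.996, -0.002], [0.996, -0.087, 0.001], [0.001, -0.002, -1.0]]
contact_force: [0.0, 1.2, -0.5]
gripper_width: 0.702
finger_force: 0.0
```

Close and lift slowly.

>>> {"api": "apply_moves", "payload": {"plan": [{"travel": [0, -2.5, 0], "angular": [0, 0, 0]}, {"travel": [0, 0, 0], "angular": [0, 0, 0]}, {"travel": [0, 0, 0], "angular": [0, 0, 0]}, {"travel": [0, 0, 0], "angular": [0, 0, 0]}, {"travel": [0, 0, 0], "angular": [0, 0, 0]}, {"travel": [0, 0, 0], "angular": [0, 0, 0]}, {"travel": [0, 0, 0], "angular": [0, 0, 0]}], "jaw": 0}}

```text
clock: 50.47
eef_pos: [0.3969, 0.3293, 0.0725]
eef_rot: [[0.086, 0.996, -0.002], [0.996, -0.086, 0.001], [0.001, -0.002, -1.0]]
contact_force: [-2.0, -0.2, 5.7]
gripper_width: 0.236
finger_force: 58.7
```

Run:
```python
from plan import *
A=pose();s=observe();print(A.round(4),s["gripper_width"]*85.4,s["finger_force"],s["contact_force"])
Q=A.copy();Q[2,3]=.20;B=rows(A,Q,mm=22);rows(B,mk([.571,.065,.22],down(-4.8)),mm=33)
```

```text
[[ 8.610e-02  9.963e-01 -2.400e-03  3.969e-01]
 [ 9.963e-01 -8.610e-02  9.000e-04  3.293e-01]
 [ 7.000e-04 -2.500e-03 -1.000e+00  7.250e-02]
 [ 0.000e+00  0.000e+00  0.000e+00  1.000e+00]] 20.170434906968072 58.65611493587494 [-1.99789675 -0.20129995  5.68275859]
6 x travel [0.0, -0.1, -21.2] angular [-0.0, 0.0, 0.0]
10 x travel [-24.8, 19.6, -2.1] angular [-0.01, -0.0, -0.01]
```

>>> {"api": "apply_moves", "payload": {"plan": [{"travel": [0, 0, -15], "angular": [0, 0, 0]}, {"travel": [0, 0, -21], "angular": [0, 0, 0]}, {"travel": [0, 0, -25], "angular": [0, 0, 0]}, {"travel": [0, 0, -25], "angular": [0, 0, 0]}, {"travel": [0, 0, -25], "angular": [0, 0, 0]}, {"travel": [0, 0, -25], "angular": [0, 0, 0]}, {"travel": [0, 0, -5], "angular": [0, 0, 0]}, {"travel": [0, 0, 0], "angular": [0, 0, 0]}]}}

```text
clock: 51.13
eef_pos: [0.3983, 0.3297, 0.2146]
eef_rot: [[0.086, 0.996, 0.001], [0.996, -0.086, 0.003], [0.003, 0.0, -1.0]]
contact_force: [-0.5, 1.0, -0.2]
gripper_width: 0.237
finger_force: 58.7
```

Run:
```python
from plan import *
A=pose();print(A.round(4),observe()["gripper_width"]);rows(A,mk([.571,-.09,.215],down(-4.8)),mm=33)
```

```text
[[ 8.610e-02  9.963e-01  6.000e-04  3.983e-01]
 [ 9.963e-01 -8.610e-02  2.800e-03  3.297e-01]
 [ 2.800e-03  4.000e-04 -1.000e+00  2.146e-01]
 [ 0.000e+00  0.000e+00  0.000e+00  1.000e+00]] 0.23653580865535986
14 x travel [-28.8, 14.8, -0.1] angular [0.0, -0.01, -0.01]
```

>>> {"api": "apply_moves", "payload": {"plan": [{"travel": [-28.8, 14.8, 0], "angular": [0, 0, 0]}, {"travel": [-28.8, 14.8, 0], "angular": [0, 0, 0]}, {"travel": [-28.8, 14.8, 0], "angular": [0, 0, 0]}, {"travel": [-28.8, 14.8, 0], "angular": [0, 0, 0]}, {"travel": [-28.8, 14.8, 0], "angular": [0, 0, 0]}, {"travel": [-28.8, 14.8, 0], "angular": [0, 0, 0]}, {"travel": [-28.8, 14.8, 0], "angular": [0, 0, 0]}, {"travel": [-28.8, 14.8, 0], "angular": [0, 0, 0]}]}}

```text
clock: 51.8
eef_pos: [0.4939, 0.0873, 0.2094]
eef_rot: [[0.086, 0.996, -0.007], [0.996, -0.086, -0.001], [-0.001, -0.007, -1.0]]
contact_force: [1.0, 0.2, -0.8]
gripper_width: 0.237
finger_force: 58.7
```

>>> {"api": "apply_moves", "payload": {"plan": [{"travel": [-28.8, 14.8, 0], "angular": [0, 0, 0]}, {"travel": [-28.8, 14.8, 0], "angular": [0, 0, 0]}, {"travel": [-28.8, 14.8, 0], "angular": [0, 0, 0]}, {"travel": [-28.8, 14.8, 0], "angular": [0, 0, 0]}, {"travel": [-28.8, 14.8, 0], "angular": [0, 0, 0]}, {"travel": [-28.8, 14.8, 0], "angular": [0, 0, 0]}, {"travel": [0, 0, 0], "angular": [0, 0, 0]}, {"travel": [0, 0, 0], "angular": [0, 0, 0]}]}}

```text
clock: 52.47
eef_pos: [0.5676, -0.0921, 0.209]
eef_rot: [[0.089, 0.996, -0.008], [0.996, -0.089, 0.001], [0.0, -0.008, -1.0]]
contact_force: [-0.8, 0.1, -1.0]
gripper_width: 0.239
finger_force: 58.8
```

Run:
```python
from plan import *
A=pose();print(A.round(4));w=capture("wrist");save("hole",w["img"])
print([(n,round(r["p"],2),r["position"],at(w,r["position"],z).round(4)) for n,z in(("clamp_hole",.054),("lug_hole",.04)) for r in pinpoint(n,w)[:2]])
g=cv2.cvtColor(w["img"],cv2.COLOR_RGB2GRAY).astype(int)
u=proj(w,(.571,-.008,.054));print(u);u=u.astype(int);p=g[u[1]-22:u[1]+23,u[0]-22:u[0]+23]
m=(p<130).astype(np.uint8);n,l,st,ce=cv2.connectedComponentsWithStats(m)
for s,cc in zip(st[1:],ce[1:]):
    if s[4]>30: print(s,cc+u-22,at(w,cc+u-22,.054).round(4))
print(p[::3,::3])
```

```text
[[ 8.910e-02  9.960e-01 -7.600e-03  5.676e-01]
 [ 9.960e-01 -8.910e-02  7.000e-04 -9.210e-02]
 [ 1.000e-04 -7.700e-03 -1.000e+00  2.090e-01]
 [ 0.000e+00  0.000e+00  0.000e+00  1.000e+00]]
[('clamp_hole', 0.65, [275.0, 77.1], array([ 0.5705, -0.0093,  0.054 ])), ('lug_hole', 0.6, [277.7, 73.8], array([ 0.5726, -0.0068,  0.04  ])), ('lug_hole', 0.23, [488.5, 136.0], array([ 0.7398, -0.0701,  0.04  ]))]
[275.44941762  75.17112026]
[ 11  13  21  22 362] [274.33977901  76.1961326 ] [ 0.5701 -0.0086  0.054 ]
[[252 253 253 252 253 252 253 253 252 252 253 252 253 254 253]
 [252 253 253 252 253 252 253 253 253 252 253 252 253 254 253]
 [252 253 253 252 253 252 253 253 253 252 253 253 253 254 253]
 [252 253 253 252 253 253 254 254 253 252 253 253 253 254 253]
 [252 253 253 252 254 246 182 139 165 242 254 253 253 254 253]
 [252 253 254 253 246 118  91  94  93  87 232 253 253 254 253]
 [252 253 253 254 122  93  91  95  95  92  93 254 253 254 253]
 [252 253 253 254  98  95  94  95  94  91 101 250 253 254 253]
 [252 253 253 252  85  97  91  94  95  94 101 241 253 254 253]
 [252 253 253 254 103  96  94  94  96  93  99 255 253 254 253]
 [252 253 253 253 231  89  93  93  94  91 157 255 253 254 253]
 [252 253 253 253 255 214  89  85  81 154 255 253 253 254 253]
 [252 253 253 253 253 254 255 255 254 254 253 253 253 254 253]
 [252 253 253 253 253 253 253 253 253 252 253 253 253 254 253]
 [252 253 253 253 253 253 254 253 253 253 253 253 253 254 253]]
```

The hole is seen at (0.570,-0.0086), consistent with the initial pin TCP (0.5715,-0.008), so the bar is home. Moving over it.

Run:
```python
from plan import *
A=pose();print(A.round(4));rows(A,mk([.5715,-.008,.14],down(-4.8)),mm=22)
```

```text
[[ 8.560e-02  9.963e-01 -6.400e-03  5.674e-01]
 [ 9.963e-01 -8.560e-02  7.000e-04 -8.980e-02]
 [ 2.000e-04 -6.400e-03 -1.000e+00  2.101e-01]
 [ 0.000e+00  0.000e+00  0.000e+00  1.000e+00]]
5 x travel [16.4, -0.5, 14.0] angular [-0.07, -0.0, -0.02]
```

>>> {"api": "apply_moves", "payload": {"plan": [{"travel": [16.4, -0.2, 14], "angular": [0, 0, 0]}, {"travel": [16.4, -0.2, 14], "angular": [0, 0, 0]}, {"travel": [16.4, -0.2, 14], "angular": [0, 0, 0]}, {"travel": [16.4, -0.2, 14], "angular": [0, 0, 0]}, {"travel": [16.4, -0.2, 14], "angular": [0, 0, 0]}, {"travel": [0, 0, 0], "angular": [0, 0, 0]}, {"travel": [0, 0, 0], "angular": [0, 0, 0]}, {"travel": [0, 0, 0], "angular": [0, 0, 0]}]}}

```text
clock: 53.28
eef_pos: [0.5743, -0.0084, 0.1421]
eef_rot: [[0.084, 0.996, -0.003], [0.996, -0.084, -0.001], [-0.001, -0.003, -1.0]]
contact_force: [0.2, 0.6, -0.8]
gripper_width: 0.241
finger_force: 58.8
```

>>> {"api": "apply_moves", "payload": {"plan": [{"travel": [0, 0, 0], "angular": [0, 0, 0]}, {"travel": [0, 0, 0], "angular": [0, 0, 0]}, {"travel": [0, 0, 0], "angular": [0, 0, 0]}]}}

```text
clock: 53.53
eef_pos: [0.575, -0.0096, 0.1428]
eef_rot: [[0.087, 0.996, -0.002], [0.996, -0.087, -0.0], [-0.001, -0.002, -1.0]]
contact_force: [-0.4, 0.4, -1.3]
gripper_width: 0.239
finger_force: 58.8
```

Run:
```python
from plan import *
A=pose();print(A.round(4));rows(A,mk([.5715,-.008,.128],down(-4.8)),mm=22)
```

```text
[[ 8.680e-02  9.962e-01 -1.800e-03  5.750e-01]
 [ 9.962e-01 -8.680e-02 -4.000e-04 -9.600e-03]
 [-6.000e-04 -1.700e-03 -1.000e+00  1.428e-01]
 [ 0.000e+00  0.000e+00  0.000e+00  1.000e+00]]
1 x travel [1.3, -3.6, 14.8] angular [-0.1, 0.03, -0.18]
```

>>> {"api": "apply_moves", "payload": {"plan": [{"travel": [1.3, -3.5, 7], "angular": [0, 0, 0]}, {"travel": [0, 0, 7], "angular": [0, 0, 0]}, {"travel": [0, 0, 0], "angular": [0, 0, 0]}, {"travel": [0, 0, 0], "angular": [0, 0, 0]}, {"travel": [0, 0, 0], "angular": [0, 0, 0]}, {"travel": [0, 0, 0], "angular": [0, 0, 0]}, {"travel": [0, 0, 0], "angular": [0, 0, 0]}]}}

```text
clock: 54.12
eef_pos: [0.5713, -0.0074, 0.128]
eef_rot: [[0.086, 0.996, -0.003], [0.996, -0.086, -0.0], [-0.001, -0.003, -1.0]]
contact_force: [0.5, -0.2, -1.1]
gripper_width: 0.241
finger_force: 58.8
```

Run:
```python
from plan import *
A=pose();print(A.round(4))
w=capture("wrist");g=cv2.cvtColor(w["img"],cv2.COLOR_RGB2GRAY)
print(proj(w,(.5715,-.008,.054)),proj(w,A[:3,3]+np.array([0,0,-.0675])))
u=proj(w,(.5715,-.008,.054)).astype(int)
print(g[u[1]-24:u[1]+30:3,u[0]-24:u[0]+25:3])
```

```text
[[ 8.610e-02  9.963e-01 -3.000e-03  5.713e-01]
 [ 9.963e-01 -8.610e-02 -3.000e-04 -7.400e-03]
 [-5.000e-04 -3.000e-03 -1.000e+00  1.280e-01]
 [ 0.000e+00  0.000e+00  0.000e+00  1.000e+00]]
[279.95851186 217.8051643 ] [279.53066864 220.557875  ]
[[242 242 242 239 242 240 242 241 241 240 239 240 240 241 242 244 240]
 [241 243 242 239 242 240 241 241 241 239 238 240 241 241 242 244 240]
 [241 243 241 239 242 240 242 242 241 240 238 240 240 241 241 244 240]
 [242 243 242 238 241 240 242 242 241 240 238 240 240 241 242 244 240]
 [242 243 242 239 242 242 239 222 202 231 242 240 240 241 241 244 239]
 [242 243 242 239 242 107  72  75  79  74  59 239 241 241 241 244 239]
 [241 242 242 240 111  76  76  77  76  77  77  72 242 242 242 244 239]
 [241 242 243 212  81  79  77  80  93  87  78  88 181 243 241 243 239]
 [242 242 243 179 118  91  85  92  94  91  90  85 140 244 242 244 239]
 [241 242 244 187 114 111  87  90  95  93  90  83 137 242 242 244 240]
 [240 242 243 202 107  87  96  98  97  98  99  93 188 246 241 244 239]
 [240 242 248 158  90  92  96 106 119 108 101  88  93  72 253 245 239]
 [241 252  74  90 186 225 218 216 216 216 218 221 232 128  84 143 244]
 [250  74 136 217 210 210 209 210 209 208 210 209 210 210 221  92 115]
 [ 63 195 214 214 213 213 215 215 217 217 214 214 212 212 214 218 144]
 [189 208 207 209 210 215 219  83   0  19 164 217 217 210 210 210 213]
 [209 208 207 212 119  12  18  14  17  17  14  14   0 219 209 209 208]
 [205 205 210  73  15  17  19  19  19  21  20  18  19   8 182 205 204]]
```

The hole centre is at about (279,219) px and the pin tip projects to (279.5,220.6), so they're aligned. Inserting.

>>> {"api": "apply_moves", "payload": {"plan": [{"travel": [0, 0, 7], "angular": [0, 0, 0]}, {"travel": [0, 0, 7], "angular": [0, 0, 0]}, {"travel": [0, 0, 0], "angular": [0, 0, 0]}, {"travel": [0, 0, 0], "angular": [0, 0, 0]}, {"travel": [0, 0, 0], "angular": [0, 0, 0]}]}}

```text
clock: 54.58
eef_pos: [0.5707, -0.0074, 0.1134]
eef_rot: [[0.086, 0.996, -0.004], [0.996, -0.086, -0.0], [-0.001, -0.004, -1.0]]
contact_force: [0.0, -0.3, -1.0]
gripper_width: 0.239
finger_force: 58.8
```

>>> {"api": "apply_moves", "payload": {"plan": [{"travel": [0, 0, 5], "angular": [0, 0, 0]}, {"travel": [0, 0, 5], "angular": [0, 0, 0]}, {"travel": [0, 0, 0], "angular": [0, 0, 0]}, {"travel": [0, 0, 0], "angular": [0, 0, 0]}]}}

```text
clock: 54.92
eef_pos: [0.5704, -0.0074, 0.1031]
eef_rot: [[0.086, 0.996, -0.005], [0.996, -0.086, -0.0], [-0.001, -0.005, -1.0]]
contact_force: [0.3, 0.1, -1.1]
gripper_width: 0.235
finger_force: 58.7
```

>>> {"api": "apply_moves", "payload": {"plan": [{"travel": [0, 0.4, 6], "angular": [0, 0, 0]}, {"travel": [0, 0, 6], "angular": [0, 0, 0]}, {"travel": [0, 0, 6], "angular": [0, 0, 0]}, {"travel": [0, 0, 5], "angular": [0, 0, 0]}, {"travel": [0, 0, 0], "angular": [0, 0, 0]}, {"travel": [0, 0, 0], "angular": [0, 0, 0]}]}}

```text
clock: 55.42
eef_pos: [0.5708, -0.0074, 0.08]
eef_rot: [[0.086, 0.996, -0.005], [0.996, -0.086, -0.0], [-0.001, -0.005, -1.0]]
contact_force: [-0.0, 0.5, -1.0]
gripper_width: 0.238
finger_force: 58.8
```

>>> {"api": "apply_moves", "payload": {"plan": [{"travel": [0, 0, 2], "angular": [0, 0, 0]}, {"travel": [0, 0, 1], "angular": [0, 0, 0]}, {"travel": [0, 0, 0], "angular": [0, 0, 0]}, {"travel": [0, 0, 0], "angular": [0, 0, 0]}]}}

```text
clock: 55.75
eef_pos: [0.5714, -0.0075, 0.0779]
eef_rot: [[0.086, 0.996, -0.003], [0.996, -0.086, -0.0], [-0.001, -0.003, -1.0]]
contact_force: [0.4, 0.8, -0.3]
gripper_width: 0.238
finger_force: 58.8
```

Nearly seated; release so that it drops, then lift away and verify.

>>> {"api": "apply_moves", "payload": {"plan": [{"travel": [0, 0, 1], "angular": [0, 0, 0]}, {"travel": [0, 0, 0], "angular": [0, 0, 0]}, {"travel": [0, 0, 0], "angular": [0, 0, 0]}]}}

```text
clock: 56.0
eef_pos: [0.5713, -0.0074, 0.0768]
eef_rot: [[0.086, 0.996, -0.003], [0.996, -0.086, -0.0], [-0.001, -0.003, -1.0]]
contact_force: [-0.4, -0.6, -0.5]
gripper_width: 0.236
finger_force: 58.8
```

>>> {"api": "apply_moves", "payload": {"plan": [{"travel": [0, 0, 0], "angular": [0, 0, 0]}, {"travel": [0, 0, 0], "angular": [0, 0, 0]}, {"travel": [0, 0, 0], "angular": [0, 0, 0]}, {"travel": [0, 0, 0], "angular": [0, 0, 0]}, {"travel": [0, 0, 0], "angular": [0, 0, 0]}], "jaw": 60}}

```text
clock: 56.42
eef_pos: [0.5714, -0.0074, 0.0769]
eef_rot: [[0.086, 0.996, -0.003], [0.996, -0.086, -0.0], [-0.001, -0.003, -1.0]]
contact_force: [-0.0, 0.4, -0.3]
gripper_width: 0.7
finger_force: 0.0
```

>>> {"api": "apply_moves", "payload": {"plan": [{"travel": [0, 0, -15], "angular": [0, 0, 0]}, {"travel": [0, 0, -25], "angular": [0, 0, 0]}, {"travel": [0, 0, -30], "angular": [0, 0, 0]}, {"travel": [0, 0, 0], "angular": [0, 0, 0]}, {"travel": [0, 0, 0], "angular": [0, 0, 0]}, {"travel": [0, 0, 0], "angular": [0, 0, 0]}]}}

```text
clock: 56.92
eef_pos: [0.5713, -0.0074, 0.1467]
eef_rot: [[0.086, 0.996, -0.003], [0.996, -0.086, -0.0], [-0.0, -0.003, -1.0]]
contact_force: [0.3, -0.4, -0.7]
gripper_width: 0.699
finger_force: 0.0
```

Run:
```python
from plan import *
np.set_printoptions(precision=4,suppress=True)
print(pose());w=capture("wrist");g=cv2.cvtColor(w["img"],cv2.COLOR_RGB2GRAY)
for z in (.105,.060): print(z,proj(w,(.5715,-.008,z)))
r=cut_out("pin_grip",w)[0];m=(r["mask"]&(g<80)).astype(np.uint8);ys,xs=np.where(m);print(r["p"],xs.min(),xs.max(),ys.min(),ys.max(),[(y,xs[ys==y].min(),xs[ys==y].max()) for y in range(ys.max()-25,ys.max(),4)])
c=capture("side");d=capture("top")
for k in (c,d):
    for n,z in (("clamp_grip",.08),("pin_grip",.084),("bottle1_mid",.09)):
        print(n,[(round(r["p"],2),r["position"],at(k,r["position"],z)) for r in pinpoint(n,k)[:3] if r["p"]>.4])
print("side exp",proj(c,(.5715,-.008,.084)),proj(c,(.542,.197,.08)),[proj(c,D0+EX*-.004+EY*y+UP*.09) for y in(-.05,.034)])
```

```text
[[ 0.0861  0.9963 -0.0034  0.5713]
 [ 0.9963 -0.0861 -0.0002 -0.0074]
 [-0.0005 -0.0034 -1.      0.1467]
 [ 0.      0.      0.      1.    ]]
0.105 [279.7533 238.2413]
0.06 [280.0274 211.2218]
0.64 260 299 186 252 [(227, np.int64(261), np.int64(298)), (231, np.int64(261), np.int64(299)), (235, np.int64(261), np.int64(299)), (239, np.int64(262), np.int64(298)), (243, np.int64(263), np.int64(296)), (247, np.int64(267), np.int64(292)), (251, np.int64(274), np.int64(285))]
clamp_grip [(0.77, [262.2, 150.6], array([0.5373, 0.1927, 0.08  ]))]
pin_grip [(0.63, [301.3, 189.9], array([ 0.5687, -0.0121,  0.084 ])), (0.53, [235.1, 213.8], array([ 0.3727, -0.0229,  0.084 ])), (0.45, [281.5, 318.4], array([ 0.3562, -0.3589,  0.084 ]))]
bottle1_mid [(0.66, [283.5, 138.5], array([0.6138, 0.2081, 0.09  ]))]
clamp_grip [(0.59, [190.0, 191.7], array([0.5474, 0.1983, 0.08  ]))]
pin_grip []
bottle1_mid [(0.85, [179.1, 165.6], array([0.6275, 0.2281, 0.09  ]))]
side exp [301.5674 188.6764] [263.0942 149.3627] [array([294.4594, 151.2045]), array([284.9997, 134.7526])]
```

>>> {"api": "apply_moves", "payload": {"plan": [{"travel": [-20, -20, -25], "angular": [0, 0, 0]}, {"travel": [-20, -20, -25], "angular": [0, 0, 0]}, {"travel": [-20, -20, -25], "angular": [0, 0, 0]}, {"travel": [-20, -20, -20], "angular": [0, 0, 0]}, {"travel": [0, 0, 0], "angular": [0, 0, 0]}, {"travel": [0, 0, 0], "angular": [0, 0, 0]}]}}

```text
clock: 57.92
eef_pos: [0.4858, -0.081, 0.244]
eef_rot: [[0.088, 0.996, 0.001], [0.996, -0.088, -0.001], [-0.001, 0.001, -1.0]]
contact_force: [-0.2, 0.2, -1.0]
gripper_width: 0.704
finger_force: 0.0
```

Run:
```python
from plan import *
c=capture("side");g=cv2.cvtColor(c["img"],cv2.COLOR_RGB2GRAY)
for y in(-.05,.034):
    u=[proj(c,D0+EX*-.004+EY*y+UP*z).round().astype(int) for z in(.05,.09,.115,.15)];print([(p.tolist(),c["img"][p[1],p[0]].tolist()) for p in u])
d=capture("top")
for n in("amber","beaker","flask","cylinder","jar"):
    print(n,[[at(k,r["position"],0).round(3)[:2].tolist() for r in pinpoint(n,k)[:1]] for k in(c,d)])
s=observe();print(s["clock"],s["eef_pos"])
```

```text
[([294, 162], [178, 171, 153]), ([294, 151], [194, 185, 167]), ([295, 144], [26, 27, 31]), ([295, 135], [23, 24, 29])]
[([285, 145], [27, 28, 29]), ([285, 135], [26, 27, 30]), ([285, 128], [27, 29, 31]), ([285, 119], [29, 28, 30])]
amber [[[0.7, -0.273]], [[0.703, -0.268]]]
beaker [[[0.388, 0.055]], [[0.377, 0.06]]]
flask [[[0.763, -0.079]], [[0.76, -0.077]]]
cylinder [[[0.703, -0.368]], [[0.704, -0.367]]]
jar [[[0.374, -0.307]], [[0.385, -0.306]]]
58.5167 [ 0.48528806 -0.08000871  0.24177213]
```

The gripper hides the view; moving it aside for a final check.

>>> {"api": "apply_moves", "payload": {"plan": [{"travel": [-35, 0, -8], "angular": [0, 0, 0]}, {"travel": [-35, 0, -8], "angular": [0, 0, 0]}, {"travel": [-35, 0, -8], "angular": [0, 0, 0]}, {"travel": [-35, 0, -8], "angular": [0, 0, 0]}, {"travel": [-35, 0, 0], "angular": [0, 0, 0]}, {"travel": [-35, 0, 0], "angular": [0, 0, 0]}, {"travel": [0, 0, 0], "angular": [0, 0, 0]}]}}

```text
clock: 59.1
eef_pos: [0.4667, -0.295, 0.2745]
eef_rot: [[0.09, 0.996, -0.003], [0.996, -0.09, -0.004], [-0.004, -0.003, -1.0]]
contact_force: [0.1, 0.3, -0.2]
gripper_width: 0.705
finger_force: 0.0
```

Run:
```python
from plan import *
c=capture("side");d=capture("top")
for k in (c,d):
  for y in(-.05,.034):
    u=[proj(k,D0+EX*-.004+EY*y+UP*z).round().astype(int) for z in(.05,.09,.115,.15)];print([(p.tolist(),k["img"][p[1],p[0]].tolist()) for p in u])
  print([(n,round(r["p"],2),at(k,r["position"],z).round(3).tolist()) for n,z in(("bottle1_mid",.09),("clamp_hole",.054),("pin_grip",.084)) for r in pinpoint(n,k)[:3] if r["p"]>.4])
```

```text
[([294, 162], [188, 180, 167]), ([294, 151], [200, 191, 174]), ([295, 144], [197, 188, 172]), ([295, 135], [128, 124, 128])]
[([285, 145], [149, 141, 128]), ([285, 135], [191, 183, 168]), ([285, 128], [198, 186, 172]), ([285, 119], [103, 99, 100])]
[('bottle1_mid', 0.89, [0.619, 0.227, 0.09]), ('bottle1_mid', 0.74, [0.565, -0.01, 0.09]), ('clamp_hole', 0.66, [0.573, -0.013, 0.054]), ('pin_grip', 0.55, [0.564, -0.003, 0.084])]
[([210, 171], [236, 233, 219]), ([209, 167], [214, 208, 187]), ([207, 165], [114, 109, 104]), ([206, 161], [142, 136, 132])]
[([183, 170], [237, 234, 220]), ([181, 166], [187, 180, 162]), ([179, 164], [121, 116, 109]), ([177, 160], [144, 139, 134])]
[('bottle1_mid', 0.97, [0.623, 0.237, 0.09]), ('clamp_hole', 0.65, [0.572, -0.009, 0.054]), ('pin_grip', 0.47, [0.576, -0.003, 0.084]), ('pin_grip', 0.44, [0.553, 0.193, 0.084]), ('pin_grip', 0.43, [0.674, -0.348, 0.084])]
```

Both bottles have white bodies and grey caps where expected, the pin is home and the bystanders haven't moved. Signing off.

```bash
python3 -c "
from plant import *
print(sign_off())"
```

```text
the job is handed in; nothing more can be done
None
```

The job is handed in: both fallen white bottles (only two were there) stand upright in front of the rear fence, the bar is fully home and the pin is back through tab and lug. While lowering the first bottle I briefly set it on the fence's top edge (89 N at the wrist), then backed off and placed it correctly.

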